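# Lock the ribbon winder and press its splined reel home

### The arm

A 6-joint arm with a two-finger parallel gripper is mounted at the origin on a cart in front of the work surface, level with it; the furniture and walls round the work are solid. World frame = base frame: x ahead of the robot, y to its left, z up, the work surface at z = 0. Lengths are in m, angles in rad, forces in N, time in s.
With the tool pointing down it reaches from about 0.25 to 0.725 m from the base axis. Payload 4 kg.
Tool frame: the origin (TCP) lies at the very end of the fingers, on their centre line; the grasp point (between the pads) lies 19 mm behind it; x points along the fingers, z is the direction in which the jaws open and shut, and the axes are right-handed (so a half turn about x gives the same grasp; the last joint's range is limited). The gripper opens to 85 mm and grips with 20 to 120 N. Pads are 22 mm wide; open, the fingers measure 114 mm over their backs; the gripper's body (76 mm by 85 mm) begins 54 mm behind the grasp point. The pads swing forward as they close: fully open they stand 13 mm farther back than shut.
Start: joints at [1.196, 0.241, 0.005, 1.335, 0, 1.571], TCP at [0.183, 0.465, 0.231] pointing down, gripper open.
Joint ranges: [-2.72, 2.72], [-1.05, 1.87], [-1.09, 1.28], [-1.99, 2.15], [-1.42, 1.44], [-3.14, 3.14]. Speed limits (rad/s): [2.79, 2.79, 3.14, 3.14, 3.14, 3.14].

### API

Orientations are given as a unit quaternion [x, y, z, w].
In Python, from workcell import bot gives the robot as it stands.
- The arm moves only by the tool apply_moves, never from a script. Its argument "targets" is one flat list of numbers, 7 for each row, row after row: the shift along the tool's x, y, z in units of 25 cm (1.0 is 25 cm), then the turn, a rotation vector about the tool's x, y, z in units of 0.5 rad (1.0 is 0.5 rad), then the opening, from 0 (shut) to 1 (fully open). In form: [tx, ty, tz, wx, wy, wz, claw, tx, ty, tz, wx, wy, wz, claw, ...]. A call has 1 to 12 rows; each row is the pose to reach, as a shift and turn from the pose commanded when the call began, along the tool's axes at that moment; what a row does not reach only later rows make up. A row lasts 1/12 s, in which the tool goes at most 41.7 mm and 7.16 degrees, less where a joint would pass 70% of its speed; a pose out of reach is approached as far as the arm can. A call with a number of a shift or a turn outside -1 to 1 is refused whole. A call with a gripper value outside its range is refused whole. The fingers move at their own pace and stop on an object; the grip force is fixed at half the most. Time passes only in rows, so rows that repeat a pose let the fingers close. It gives the time, the measured TCP pose, the force and the opening at its end, in the units of the state.
- bot.get_obs(): the state, without advancing time (a new reading comes with each control period).
- bot.camera(name): name is "side" or "top" or "wrist"; returns (picture, depth): 384x512x3 uint8, red, green, blue; 384x512 float32, m along the optical axis (not along the pixel's ray), 0 where there is no reading.
- bot.camera_params(name): a dict with "fx", "fy", "cx", "cy" (pixels), "T" (4x4, takes a point from camera to world coordinates); the wrist camera has in their place "tool_from_camera" (4x4, takes a point from camera to tool coordinates, whose origin is the TCP and whose axes are the tool frame's). Camera axes: x right, y up, looking along -z (the intrinsics and any distortion apply to the point x, -y, -z); pixel columns grow to the right and rows downward; lengths in m; the calibration is good to about 2 mm. A picture is of the moment at which its call begins: read the wrist's pose just before it. camera_params takes no time and is no camera call.
- bot.job_done(): hands the job in, once; it reports no verdict.
The state is a dict: "clock": time; "joint_pos": joint angles; "joint_vel": joint speeds; "tau": joint torques, N m; "eef_pos": TCP position; "tool_rot": TCP orientation; "ft_force": force on the tool from outside, world axes, zero at the start; "ft_torque": the same for the moment, N m; "grip_width": finger opening in m.
Only numpy, scipy, OpenCV 4.12 (cv2) and the standard library are available. Lean on these libraries where they do the work, as an engineer would, in place of code of your own. Each camera call takes 0.05 s, during which the arm holds its last target.

### The job

Lock the ribbon winder's hub by putting the red-handled pin all the way down through the hub's lug and the base plate under it, and let go of the pin. Then take the white reel from the wooden stand, turn it until its cross-shaped stem meshes with the slots in the hub, push it fully home against the spring, and finish while still gripping it and pressing it down (do not let go: I will fit the clip). Leave the thread spool, the tape ring and the carton where they are.

Things in the scene. Friction and masses are not known exactly. Their poses are not given: they have to be found in the camera images.
- winder: Ribbon winder: green base plate 20 mm thick, fixed. Origin on the hub's axis at counter level, z up; the plate reaches 55 mm either way along x, and from y = -58 to +107 mm. A turning aluminium hub with a lug stands on it. It is on the left or the right of the work area (the stand on the other side), turned by up to 0.45 rad.
- hub_mouth (a point): Centre of the mouth of the hub's socket, 58 mm above the counter; its frame turns with the hub. A dark steel ring, 46 mm outside, 28 mm deep, holds four aluminium teeth that leave a cross-shaped slot: two slots 10 mm wide and 36 mm long, along this frame's x and y, crossing at the axis. The stem fits four ways, a quarter turn apart.
- hub (a joint): Turn of the hub on the base plate (rad, counterclockwise from above). At 0 the lug's hole is over the base plate's hole; it starts within 0.02 of 0. The hub turns easily (0.02 N m) until the pin locks it; the pin leaves it about 0.05 rad of play.
- lug_hole (a point): Centre of the upper rim of the round vertical hole, 12 mm wide, in the hub's lug: 30 mm above the counter, 66 mm from the hub's axis (toward the hub's +y). The lug is 8 mm thick and 32 mm wide.
- base_hole (a point): Centre of the upper rim of the hole in the base plate under the lug: 12 mm wide, 20 mm deep (right through), rim 20 mm above the counter, 2 mm below the lug.
- plunger (a joint): Travel of the red spring plunger in the bottom of the socket (m): 0 up, 0.010 when the reel is fully home, 0.0105 its stop. Its spring pushes the reel up with 2 N at first and 7 N at home, so the reel rises again unless it is kept pressed. It is reached only after the stem has meshed by about 5 mm.
- stand: Wooden parts stand, 85 x 190 x 40 mm (x, y, z), fixed to the counter; origin at the centre of its underside. The pin stands in a 12 mm hole at y = +50 mm, the reel in a 36 mm hole at y = -50 mm of its frame; both holes are 34 mm deep.
- pin: Loose lock pin, 50 g, standing upright in the stand. Origin on its axis at its shoulder (underside of the red handle), z up. Steel shank 9 mm thick, 26 mm long below the origin, with a tapered tip; red round handle: collar 22 mm wide and 6 mm high, then a 16 mm wide grip up to 45 mm above the origin. Fully home its shoulder lies on the lug.
- pin_tip (a point): Lower tip of the pin's shank, 26 mm below the pin's origin.
- reel: Loose white plastic reel, about 100 g, upright in the stand, turned up to 0.7 rad against it. Origin on its axis at the underside of its lower flange (72 mm wide, 4 mm thick), z up; upper flange 52 mm wide, 18 to 21 mm up. On top a blue grip bar, 36 mm along its x, 14 mm thick along its y, 21 to 52 mm above the origin. Home, the lower flange lies on the hub's mouth. Stem: see reel_nose.
- reel_grip (a point): Middle of the reel's blue grip bar, 37 mm above the reel's origin.
- reel_nose (a point): Lowest point of the reel's steel stem, 24 mm below its origin. The stem is a cross of two ribs along the reel's x and y, each 6 mm thick and 28 mm long, down to 15 mm below the origin, then a round tapered nose, 10 mm wide, that enters first and centres it.
- spool_navy: Loose spool of navy thread, 28 mm wide, 48 mm high, upright on the counter, origin at its foot. Must stay.
- tape_ring: Loose roll of cream masking tape lying flat, 104 mm wide, 25 mm high, origin at the centre of its underside. Must stay.
- carton: Loose small pale blue carton, 55 x 85 x 30 mm, origin at the centre of its underside. Must stay.
Not all that is in view belongs to the job. Of the things shaped like the pin, the red one is meant.

How it is judged:
On the way, in this order (a step that is already met when the one before it is completed fails the run):
1. the pin is down to its shoulder through the lug and the base plate, and released (z of pin in the frame of lug_hole below 0.003 m and horizontal distance between pin and lug_hole below 0.004 m and horizontal distance between pin_tip and base_hole below 0.004 m and angle between pin's own z axis and vertical below 0.12 rad and contact force between the fingers and pin below 0.1 N), for 0.2 s.
2. the reel's stem has meshed with the hub and the reel is pressed fully home, the pin still in place (z of pin in the frame of lug_hole below 0.003 m and horizontal distance between pin and lug_hole below 0.004 m and horizontal distance between pin_tip and base_hole below 0.004 m and angle between pin's own z axis and vertical below 0.12 rad and z of reel in the frame of hub_mouth below 0.0025 m and horizontal distance between reel and hub_mouth below 0.0035 m and value of joint plunger above 0.0075 m and angle between reel's own z axis and vertical below 0.08 rad and (angle between the x axis of reel and the x axis of hub_mouth, either way round below 0.2 rad or angle between the x axis of reel and the y axis of hub_mouth, either way round below 0.2 rad)), for 0.3 s.
At the end, for the whole second after the job is handed in: Pin home: shoulder within 3 mm of the lug, 4 mm of the holes, 0.12 rad of upright, untouched; hub within 0.1 rad of 0. Reel home: within 2.5 mm in height, 3.5 mm sideways, tilt 0.08, mesh 0.2 rad, at rest, plunger down over 7.5 mm, fingers on it over 2 N. Bystanders within 30 mm (all of step 2 and contact force between the fingers and reel above 2 N and contact force between the fingers and pin below 0.1 N and linear speed of reel below 0.01 m/s and value of joint hub between -0.1 and 0.1 rad and distance of each of spool_navy, tape_ring, carton from where it was at the start of the episode below 0.03 m); the arm keeps its last pose, push and grip.
It fails at once if a bystander (thread spool, tape ring or carton) is moved by more than 30 mm (distance of any of spool_navy, tape_ring, carton from where it was at the start of the episode above 0.03 m).
It also fails if it takes over 58 s, if anything falls off the work surface, if the arm or the gripper's body presses on something with over 40 N, if the wrist force passes 120 N, or if a joint passes its speed limit or range.

## Working session

There is one attempt and no reset: what is moved stays moved. The work goes in short steps, Python scripts to look and compute and a tool call to move; the robot and the scene stay as the last step left them, time stands still between calls to the robot, and variables do not carry over. Pictures are saved under pics/ and viewed, and the job is handed in when it is done.

Besides the shell and the picture viewer there is one more tool, called after "Emit:" by a JSON object that holds its "name" and its "arguments". apply_moves: Moves the arm, as the interface text tells. Its arguments: {"type":"object","properties":{"targets":{"type":"array"}},"required":["targets"]}

```bash
mkdir -p pics; ls; python3 - <<'E'
from workcell import bot
import cv2,numpy as np
print(bot.get_obs())
for n in ["top","side","wrist"]:
    im,d=bot.camera(n); cv2.imwrite(f"pics/{n}0.png",im[:,:,::-1]); np.save(f"pics/{n}0.npy",d)
    p=bot.camera_params(n); print(n,{k:np.round(v,4).tolist() if not isinstance(v,str) else v for k,v in p.items()})
E
```

```text
pics
{'clock': 0.0, 'joint_pos': array([1.19602387e+00, 2.41414383e-01, 3.72917941e-03, 1.33519782e+00,
       2.57553407e-05, 1.57078017e+00]), 'joint_vel': array([-0.00134083,  0.00069147,  0.00057295,  0.00128143, -0.00014808,
        0.0007106 ]), 'tau': array([ 1.64516950e-03, -3.72323728e+01,  2.52405113e+01,  1.70256360e-02,
        1.36767298e-04, -1.02009400e-05]), 'eef_pos': array([0.18279281, 0.46471285, 0.23041415]), 'tool_rot': array([-0.39851382,  0.58500434,  0.39769817,  0.58377463]), 'ft_force': array([-0.14157195, -0.2072139 , -0.77661531]), 'ft_torque': array([ 0.04515645,  0.03071999, -0.01979334]), 'grip_width': 0.08528740284693585}
top {'fx': 444.4828, 'fy': 444.4828, 'cx': 264.3034, 'cy': 184.8487, 'T': [[0.0259, 0.9872, -0.1576, 0.3419], [-0.9997, 0.0255, -0.0045, 0.0803], [-0.0004, 0.1576, 0.9875, 1.4571], [0.0, 0.0, 0.0, 1.0]]}
side {'fx': 426.5571, 'fy': 426.5571, 'cx': 251.4043, 'cy': 186.948, 'T': [[-0.9804, 0.1021, -0.1688, 0.3554], [-0.1971, -0.5411, 0.8175, 1.1411], [-0.0079, 0.8347, 0.5506, 0.8018], [0.0, 0.0, 0.0, 1.0]]}
wrist {'fx': 282.2886, 'fy': 282.2886, 'cx': 255.5841, 'cy': 192.6952, 'tool_from_camera': [[-0.0007, 0.3151, -0.9491, -0.1435], [0.0006, 0.9491, 0.3151, 0.081], [1.0, -0.0004, -0.0008, -0.001], [0.0, 0.0, 0.0, 1.0]]}
```

View pics/top0.png

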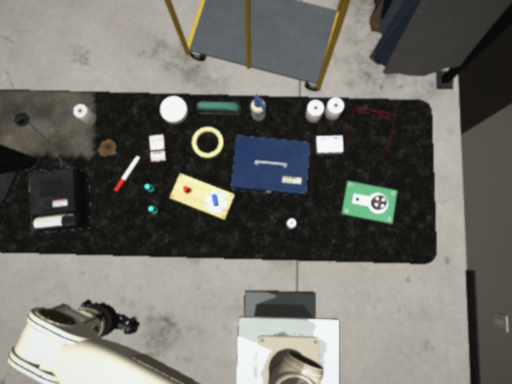

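View pics/side0.png

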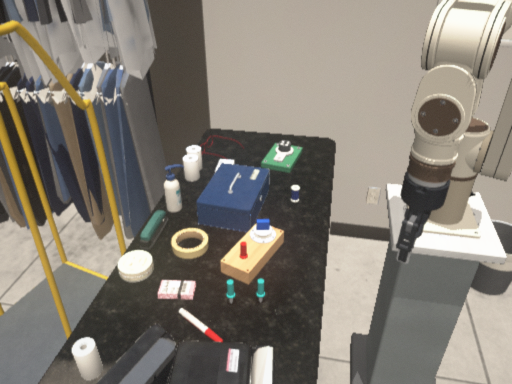

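View pics/wrist0.png

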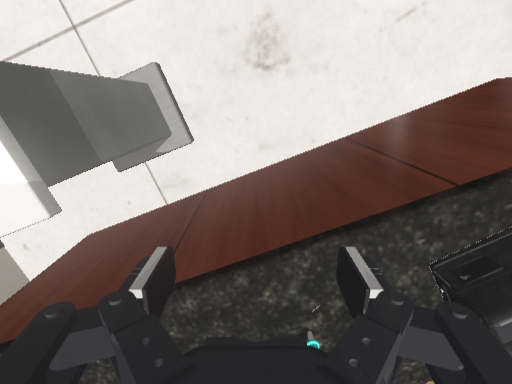

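```bash
cat > h.py <<'E'
import numpy as np,cv2
from scipy.spatial.transform import Rotation as R
from workcell import bot
def P(n):
    return bot.camera_params(n)
def camT(n,obs=None):
    p=P(n)
    if n!="wrist": return p,np.array(p["T"])
    T=np.eye(4);T[:3,:3]=R.from_quat(obs["tool_rot"]).as_matrix();T[:3,3]=obs["eef_pos"]
    return p,T@np.array(p["tool_from_camera"])
def ray(n,u,v,obs=None):
    p,T=camT(n,obs)
    d=np.array([(u-p["cx"])/p["fx"],-(v-p["cy"])/p["fy"],-1.])
    return T[:3,3],T[:3,:3]@d
def atz(n,u,v,z,obs=None):
    o,d=ray(n,u,v,obs); return o+d*(z-o[2])/d[2]
def proj(n,X,obs=None):
    p,T=camT(n,obs); c=np.linalg.inv(T)@np.r_[X,1]
    return np.array([p["cx"]+p["fx"]*c[0]/-c[2],p["cy"]+p["fy"]*(-c[1])/-c[2]])
def dep(n,u,v,D,obs=None):
    o,d=ray(n,u,v,obs); return o+d*D[int(round(v)),int(round(u))]
def crop(im,x0,y0,x1,y1,s,fn):
    cv2.imwrite(fn,cv2.resize(im[y0:y1,x0:x1,::-1],None,fx=s,fy=s,interpolation=cv2.INTER_CUBIC))
def snap(n,fn):
    o=bot.get_obs();im,D=bot.camera(n);cv2.imwrite(fn+".png",im[:,:,::-1]);np.save(fn+".npy",D)
    import pickle;pickle.dump(o,open(fn+".pkl","wb"));return o,im,D
E
python3 - <<'E'
from h import *
im=cv2.imread("pics/top0.png")[:,:,::-1]
crop(im,160,165,260,235,8,"pics/c1.png"); crop(im,320,165,420,235,8,"pics/c2.png")
im=cv2.imread("pics/side0.png")[:,:,::-1]
crop(im,205,205,305,280,8,"pics/c3.png"); crop(im,250,130,320,182,10,"pics/c4.png")
D=np.load("pics/top0.npy")
for u,v in [(187,189),(214,200),(379,203),(270,163),(291,223),(207,142),(329,144),(355,205),(225,190)]: print(u,v,dep("top",u,v,D).round(4))
E
```

```text
187 189 [0.5417 0.3277 0.0837]
214 200 [0.5077 0.2403 0.0968]
379 203 [ 0.5181 -0.2814  0.0443]
270 163 [0.6276 0.0705 0.101 ]
291 223 [ 0.45   -0.0036  0.0024]
207 142 [ 0.716   0.284  -0.0011]
329 144 [ 0.7107 -0.1226  0.0334]
355 205 [ 0.5128 -0.21    0.0179]
225 190 [ 0.554   0.2168 -0.0015]
```

View pics/c1.png

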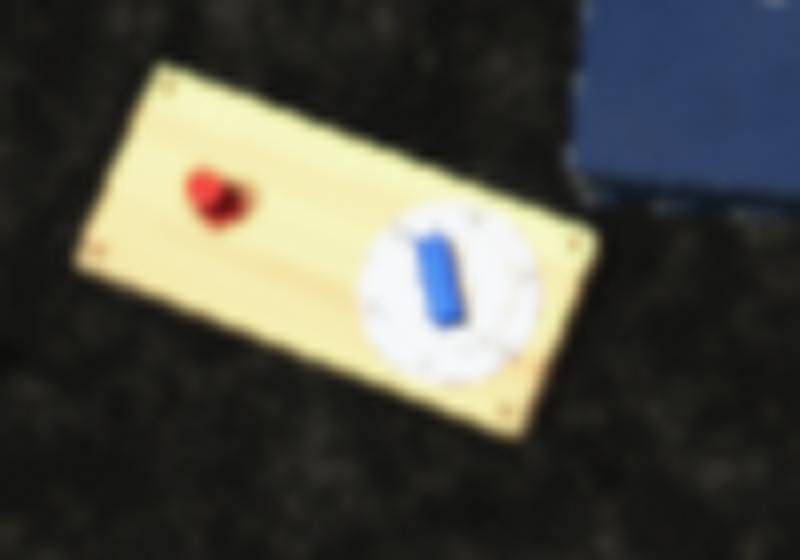

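View pics/c2.png

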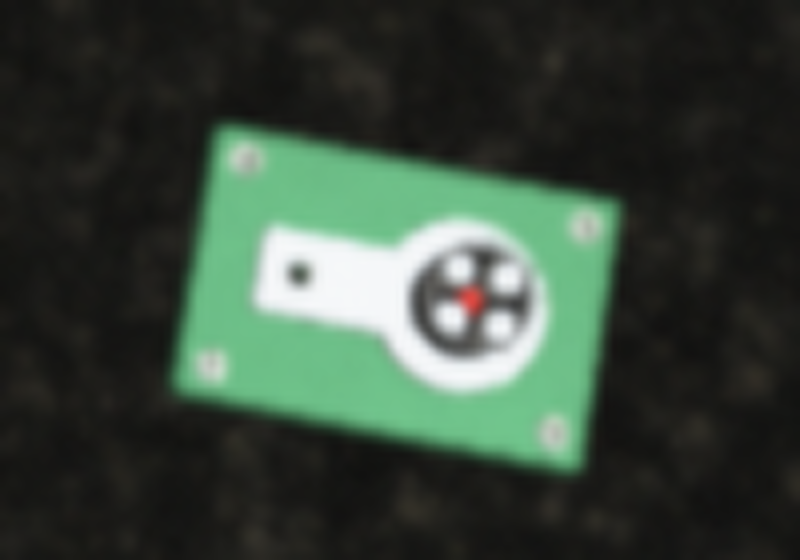

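View pics/c3.png

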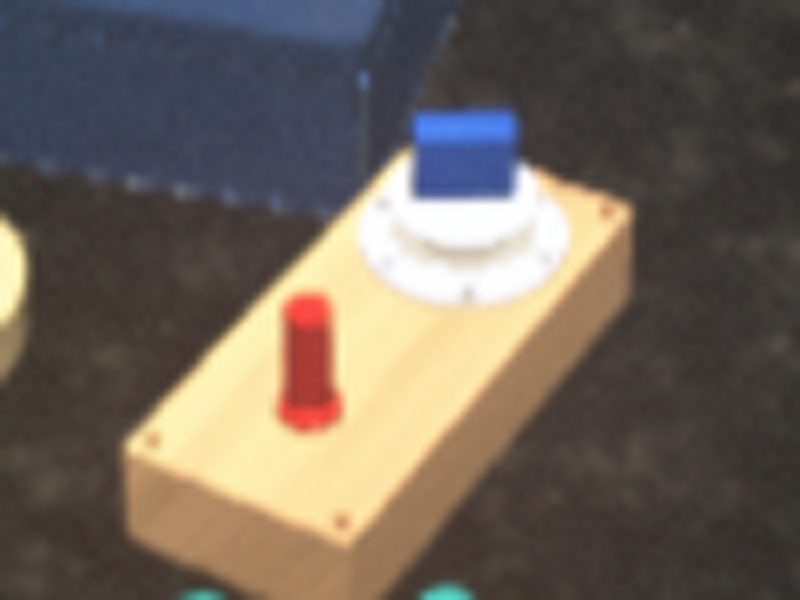

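View pics/c4.png

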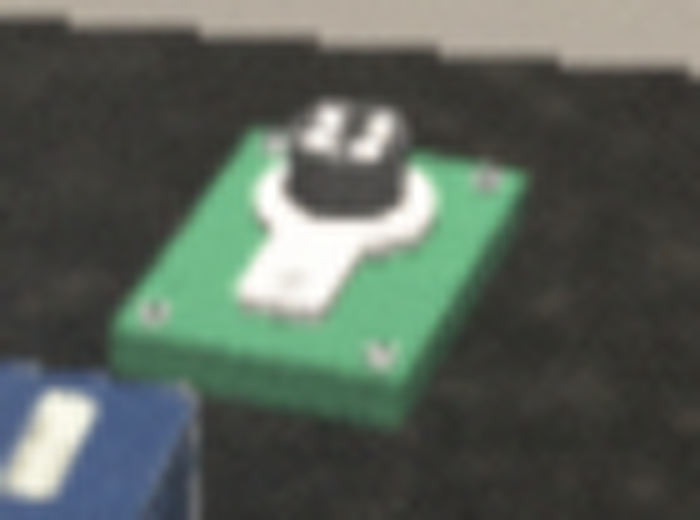

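```bash
python3 - <<'E'
from h import *
def t(x,y,X,Y,s,z,n="top"): return atz(n,(x+.5)/s-.5+X,(y+.5)/s-.5+Y,z)
W=[t(*c,320,165,8,.02) for c in [(220,122),(622,198),(582,472),(172,392)]]
S=[t(*c,160,165,8,.04) for c in [(160,62),(600,235),(520,440),(75,265)]]
for Q in (W,S):
    Q=np.array(Q); print(np.round(Q,4).tolist()); print("edges",[np.linalg.norm(Q[i]-Q[(i+1)%4]).round(4) for i in range(4)],"ctr",Q.mean(0).round(4))
    v=Q[0]+Q[3]-Q[1]-Q[2]; print("long axis yaw(y)",np.arctan2(v[1],v[0])-np.pi/2)
    if Q[0][1]<0:
        yaw=np.arctan2(v[1],v[0])-np.pi/2; yv=np.array([-np.sin(yaw),np.cos(yaw),0]);print("winder org",Q.mean(0)-yv*0.0245, "lug exp",Q.mean(0)+yv*(0.066-.0245))
    else:
        yaw=np.arctan2(v[1],v[0])-np.pi/2; yv=np.array([-np.sin(yaw),np.cos(yaw),0]);print("pin exp",Q.mean(0)+yv*.05,"reel exp",Q.mean(0)-yv*.05)
h=t(300,273,320,165,8,.03);m=t(471,300,320,165,8,.058)
print("lug",h,"mouth",m,np.linalg.norm((h-m)[:2]),np.arctan2((h-m)[1],(h-m)[0])-np.pi/2)
print("pin top",t(202,185,160,165,8,.085))
a=t(432,236,160,165,8,.092);b=t(445,322,160,165,8,.092)
print("bar",a,b,(a+b)/2,np.linalg.norm(a-b)); 
print("flange", t(451,291,160,165,8,.044))
print("side lug",t(293,277,250,130,10,.03,"side"),"mouth",t(350,138,250,130,10,.058,"side"))
print("side pintop",t(308,310,205,205,8,.085,"side"), "reel flange",t(463,235,205,205,8,.044,"side"))
a=t(415,126,205,205,8,.092,"side");b=t(517,126,205,205,8,.092,"side"); print("side bar",a,b,(a+b)/2)
E
```

```text
[[0.595, -0.1841, 0.02], [0.5677, -0.3481, 0.02], [0.4554, -0.3296, 0.02], [0.4835, -0.1642, 0.02]]
edges [np.float64(0.1663), np.float64(0.1138), np.float64(0.1677), np.float64(0.1133)] ctr [ 0.5254 -0.2565  0.02  ]
long axis yaw(y) -0.1665260401930344
winder org [ 0.52131881 -0.28066984  0.02      ] lug exp [ 0.5322588  -0.21558285  0.02      ]
[[0.6021, 0.3626, 0.04], [0.536, 0.1817, 0.04], [0.4527, 0.2106, 0.04], [0.5184, 0.3921, 0.04]]
edges [np.float64(0.1926), np.float64(0.0881), np.float64(0.193), np.float64(0.0888)] ctr [0.5273 0.2867 0.04  ]
long axis yaw(y) -0.3487542036977953
pin exp [0.54437744 0.3337225  0.04      ] reel exp [0.51020472 0.23974259 0.04      ]
lug [ 0.5320759  -0.21434135  0.03      ] mouth [ 0.51931598 -0.27616554  0.058     ] 0.06312721849385253 -0.20353251482198953
pin top [0.54548545 0.33450926 0.085     ]
bar [0.52677757 0.24302883 0.092     ] [0.493427   0.23654184 0.092     ] [0.51010228 0.23978533 0.092     ] 0.033975607327329786
flange [0.51127843 0.24017396 0.044     ]
side lug [ 0.53192951 -0.21765852  0.03      ] mouth [ 0.5198172  -0.27687642  0.058     ]
side pintop [0.54459388 0.33591773 0.085     ] reel flange [0.51116208 0.24146789 0.044     ]
side bar [0.52728459 0.24510188 0.092     ] [0.49346504 0.23865741 0.092     ] [0.51037481 0.24187965 0.092     ]
```

```bash
cat >> h.py <<'E'
def plan(pos,jaw,obs=None):
    """pos desired TCP, jaw yaw of tool z (mod pi -> nearest)"""
    o=obs or bot.get_obs(); R0=R.from_quat(o["tool_rot"]).as_matrix()
    best=None
    for k in (0,np.pi,-np.pi):
        z=np.array([np.cos(jaw+k),np.sin(jaw+k),0]);x=np.array([0,0,-1.]);Rd=np.c_[x,np.cross(z,x),z]
        w=R.from_matrix(R0.T@Rd).as_rotvec()
        if best is None or np.linalg.norm(w)<np.linalg.norm(best): best=w
    s=R0.T@(np.array(pos)-o["eef_pos"])
    print("t",o["clock"],"pos",o["eef_pos"].round(4),"jawyaw",np.arctan2(R0[1,2],R0[0,2]).round(4),"xdir",R0[:,0].round(3),"grip",round(o["grip_width"],4),"F",o["ft_force"].round(2),"j",o["joint_pos"].round(2))
    print("shift",(s/.25).round(4).tolist(),"turn",(best/.5).round(4).tolist(), "steps",np.linalg.norm(s)/.0417,np.linalg.norm(best)/.125)
E
python3 - <<'E'
from h import *
print(R.from_quat(bot.get_obs()["tool_rot"]).as_matrix().round(3))
plan([.545,.3345,.20],-.19)
D=np.load("pics/top0.npy")
for u,v in [(236,140),(305,140),(236,187),(303,190),(270,163),(258,162),(284,164)]: print(u,v,dep("top",u,v,D).round(4))
E
```

```text
[[-0.001 -0.931  0.366]
 [-0.002  0.366  0.931]
 [-1.    -0.    -0.002]]
t 0.15 pos [0.1829 0.4648 0.2306] jawyaw 1.196 xdir [-0.001 -0.002 -1.   ] grip 0.0854 F [-0.12  0.17  0.31] j [ 1.2   0.24  0.    1.34 -0.    1.57]
shift [0.1224, -1.5389, 0.0453] turn [2.772, -0.0027, 0.0023] steps 9.25883404170243 11.08817577946615
236 140 [0.7036 0.1804 0.0818]
305 140 [ 0.7316 -0.0465 -0.0018]
236 187 [0.5563 0.1768 0.0556]
303 190 [ 0.547  -0.0341  0.0901]
270 163 [0.6276 0.0705 0.101 ]
258 162 [0.6297 0.108  0.1016]
284 164 [0.6255 0.0269 0.1015]
```

Emit:
{"name": "apply_moves", "arguments": {"targets": [0, -1, 0.03, 1, 0, 0, 0.6, 0, -1, 0.03, 1, 0, 0, 0.6, 0, -1, 0.03, 1, 0, 0, 0.6, 0, -1, 0.03, 1, 0, 0, 0.6, 0, -1, 0.03, 1, 0, 0, 0.6, 0, -1, 0.03, 1, 0, 0, 0.6, 0, -1, 0.03, 1, 0, 0, 0.6, 0, -1, 0.03, 1, 0, 0, 0.6]}}

```text
clock: 0.82
eef_pos: [0.4203, 0.3792, 0.2303]
tool_rot: [-0.24, 0.666, 0.239, 0.665]
ft_force: [-0.6, -0.6, -0.3]
grip_width: 0.0511
```

```bash
python3 - <<'E'
from h import *
plan([.545,.3345,.20],-.19)
E
```

```text
t 0.8167 pos [0.4203 0.3792 0.2303] jawyaw 0.6914 xdir [-0.001 -0.001 -1.   ] grip 0.0511 F [-0.62 -0.56 -0.28] j [0.73 0.37 0.19 1.39 0.   1.61]
shift [0.1206, -0.456, 0.2704] turn [1.7628, -0.003, 0.0013] steps 3.259869083608514 7.051272142863238
```

Emit:
{"name": "apply_moves", "arguments": {"targets": [0.12, -0.456, 0.27, 1, 0, 0, 0.6, 0.12, -0.456, 0.27, 1, 0, 0, 0.6, 0.12, -0.456, 0.27, 1, 0, 0, 0.6, 0.12, -0.456, 0.27, 1, 0, 0, 0.6, 0.12, -0.456, 0.27, 1, 0, 0, 0.6, 0.12, -0.456, 0.27, 1, 0, 0, 0.6]}}

```text
clock: 1.32
eef_pos: [0.5422, 0.3369, 0.2004]
tool_rot: [-0.07, 0.704, 0.07, 0.703]
ft_force: [0.1, 0.7, -0.3]
grip_width: 0.0512
```

```bash
python3 - <<'E'
from h import *
o,im,D=snap("wrist","pics/w1")
plan([.545,.3345,.12],-.19)
print(proj("wrist",[.545,.3345,.085],o),proj("wrist",[.5105,.24,.092],o))
E
```

```text
t 1.3667 pos [0.5418 0.3374 0.2011] jawyaw 0.1997 xdir [-0.001 -0.    -1.   ] grip 0.051 F [-0.29  0.09  0.32] j [0.56 0.54 0.36 1.4  0.   1.93]
shift [0.3245, -0.0139, 0.0107] turn [0.7794, -0.003, 0.0002] steps 1.9484341754737786 3.117573393970269
[258.6715256  189.97732903] [207.71462643 270.95956462]
```

View pics/w1.png

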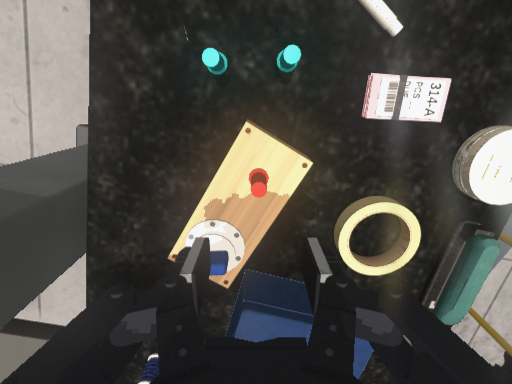

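Emit:
{"name": "apply_moves", "arguments": {"targets": [0.324, -0.014, 0.01, 0.78, 0, 0, 0.6, 0.324, -0.014, 0.01, 0.78, 0, 0, 0.6, 0.324, -0.014, 0.01, 0.78, 0, 0, 0.6, 0.324, -0.014, 0.01, 0.78, 0, 0, 0.6, 0.324, -0.014, 0.01, 0.78, 0, 0, 0.6]}}

```text
clock: 1.78
eef_pos: [0.5454, 0.3351, 0.1214]
tool_rot: [0.067, 0.704, -0.066, 0.704]
ft_force: [1.0, -0.4, 1.5]
grip_width: 0.0514
```

```bash
python3 - <<'E'
from h import *
o,im,D=snap("wrist","pics/w2")
plan([.545,.3345,.053],-.19)
print(proj("wrist",[.545,.3345,.085],o))
crop(im,180,120,340,240,5,"pics/w2c.png")
E
```

```text
t 1.8333 pos [0.5464 0.3354 0.1225] jawyaw -0.1883 xdir [ 0.003  0.002 -1.   ] grip 0.0512 F [0.4  1.26 1.13] j [0.55 0.58 0.23 1.22 0.   2.31]
shift [0.278, -0.0052, -0.0055] turn [0.0033, 0.0049, -0.0052] steps 1.6675163351850426 0.031564420861390594
[255.49909453 221.53128824]
```

View pics/w2c.png

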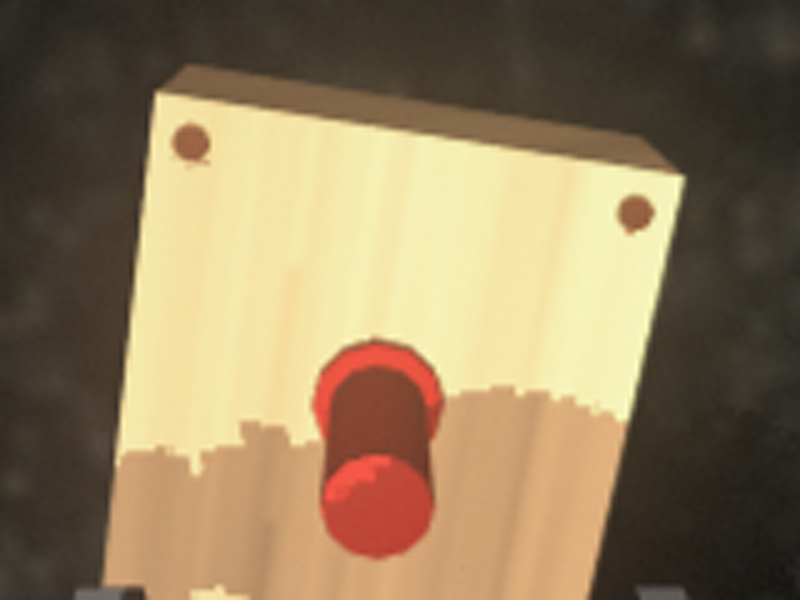

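Emit:
{"name": "apply_moves", "arguments": {"targets": [0.15, -0.003, -0.003, 0, 0, 0, 0.6, 0.278, -0.005, -0.005, 0, 0, 0, 0.6, 0.278, -0.005, -0.005, 0, 0, 0, 0.6, 0.278, -0.005, -0.005, 0, 0, 0, 0.6, 0.278, -0.005, -0.005, 0, 0, 0, 0, 0.278, -0.005, -0.005, 0, 0, 0, 0, 0.278, -0.005, -0.005, 0, 0, 0, 0, 0.278, -0.005, -0.005, 0, 0, 0, 0, 0.278, -0.005, -0.005, 0, 0, 0, 0, 0.278, -0.005, -0.005, 0, 0, 0, 0]}}

```text
clock: 2.67
eef_pos: [0.5465, 0.3339, 0.0539]
tool_rot: [0.07, 0.702, -0.067, 0.705]
ft_force: [-0.9, 0.9, 6.8]
grip_width: 0.0138
```

```bash
python3 - <<'E'
from h import *
o,im,D=snap("wrist","pics/w3")
plan([.545,.3345,.053],-.19)
E
```

```text
t 2.7167 pos [0.5465 0.3338 0.0538] jawyaw -0.1936 xdir [ 0.004  0.003 -1.   ] grip 0.0135 F [-1.18  0.2   6.25] j [0.55 0.63 0.13 1.07 0.   2.31]
shift [0.0034, 0.0014, -0.0063] turn [-0.0072, 0.0067, -0.0077] steps 0.04387997204932992 0.049923703824170156
```

View pics/w3.png

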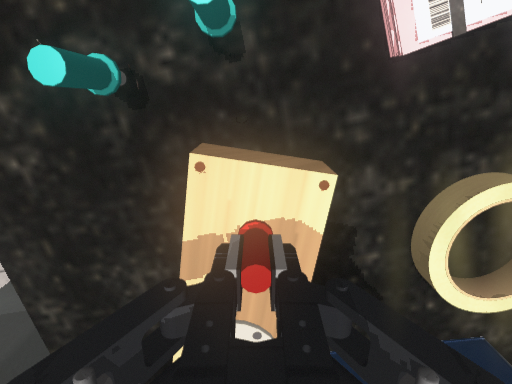

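Emit:
{"name": "apply_moves", "arguments": {"targets": [-0.15, 0, 0, 0, 0, 0, 0, -0.3, 0, 0, 0, 0, 0, 0, -0.45, 0, 0, 0, 0, 0, 0, -0.6, 0, 0, 0, 0, 0, 0, -0.6, 0, 0, 0, 0, 0, 0, -0.6, 0, 0, 0, 0, 0, 0]}}

```text
clock: 3.22
eef_pos: [0.5471, 0.3337, 0.2055]
tool_rot: [0.07, 0.701, -0.067, 0.706]
ft_force: [0.2, -0.5, -0.3]
grip_width: 0.0138
```

```bash
python3 - <<'E'
from h import *
o,im,D=snap("wrist","pics/w4")
plan([.532,-.216,.2],-.19)
E
```

```text
t 3.2667 pos [0.5457 0.3329 0.2027] jawyaw -0.1939 xdir [ 0.003  0.002 -1.   ] grip 0.0138 F [-0.24  0.2  -0.05] j [ 0.55  0.53  0.36  1.4  -0.    2.31]
shift [0.0065, -2.1652, 0.3693] turn [-0.0079, 0.0057, -0.0049] steps 13.168372076842692 0.0434822662026971
```

View pics/w4.png

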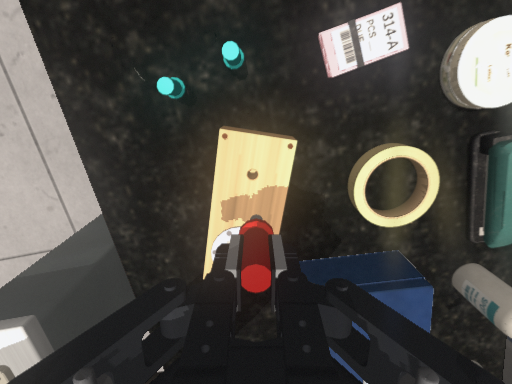

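Emit:
{"name": "apply_moves", "arguments": {"targets": [0, -1, 0.17, 0, 0, 0, 0, 0, -1, 0.17, 0, 0, 0, 0, 0, -1, 0.17, 0, 0, 0, 0, 0, -1, 0.17, 0, 0, 0, 0, 0, -1, 0.17, 0, 0, 0, 0, 0, -1, 0.17, 0, 0, 0, 0, 0, -1, 0.17, 0, 0, 0, 0, 0, -1, 0.17, 0, 0, 0, 0]}}

```text
clock: 3.93
eef_pos: [0.5373, 0.0763, 0.1993]
tool_rot: [0.07, 0.705, -0.071, 0.702]
ft_force: [0.5, 0.3, -1.4]
grip_width: 0.0135
```

Emit:
{"name": "apply_moves", "arguments": {"targets": [0, -1, 0.17, 0, 0, 0, 0, 0, -1, 0.17, 0, 0, 0, 0, 0, -1, 0.17, 0, 0, 0, 0, 0, -1, 0.17, 0, 0, 0, 0, 0, -1, 0.17, 0, 0, 0, 0, 0, -1, 0.17, 0, 0, 0, 0, 0, -1, 0.17, 0, 0, 0, 0, 0, -1, 0.17, 0, 0, 0, 0]}}

```text
clock: 4.6
eef_pos: [0.5319, -0.1754, 0.1994]
tool_rot: [0.07, 0.704, -0.069, 0.703]
ft_force: [-0.5, -0.6, -1.1]
grip_width: 0.0138
```

```bash
python3 - <<'E'
from h import *
plan([.532,-.216,.14],-.19)
E
```

```text
t 4.6 pos [ 0.5319 -0.1754  0.1994] jawyaw -0.1969 xdir [-0.002  0.001 -1.   ] grip 0.0138 F [-0.45 -0.55 -1.14] j [-0.32  0.38  0.11  1.31  0.    1.45]
shift [0.2373, -0.1592, 0.0328] turn [-0.0137, -0.004, -0.0014] steps 1.724669570863725 0.05744796547569152
```

```bash
python3 - <<'E'
from h import *
o,im,D=snap("wrist","pics/w5")
print(o["eef_pos"],proj("wrist",[.532,-.2155,.03],o),proj("wrist",[.520,-.278,.058],o))
crop(im,160,120,360,270,4,"pics/w5c.png")
E
```

```text
[ 0.53185136 -0.17541824  0.19937508] [262.67072086 205.40868674] [263.15361214 265.26821403]
```

View pics/w5.png

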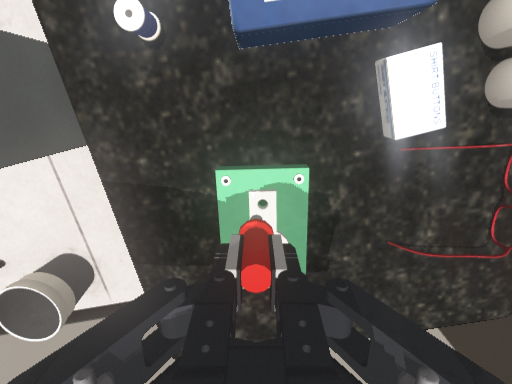

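View pics/w5c.png

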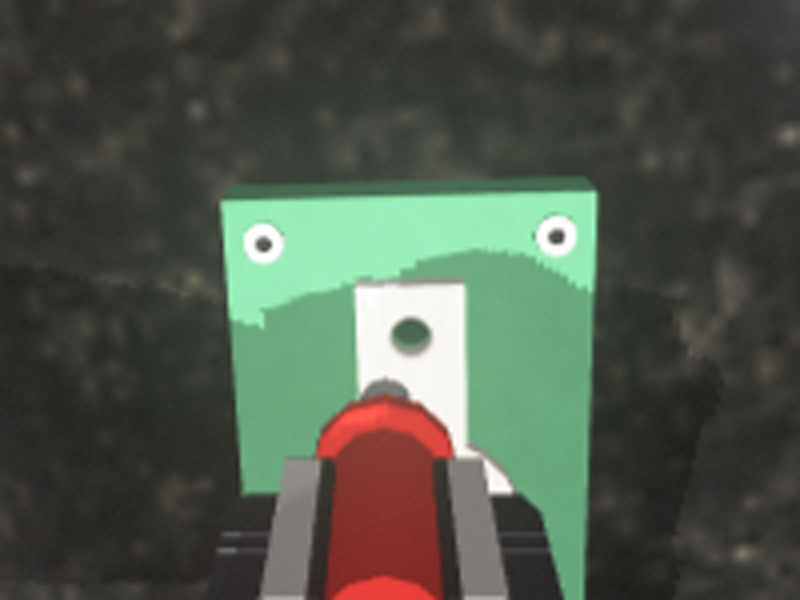

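```bash
python3 - <<'E'
from h import *
import pickle
o=pickle.load(open("pics/w5.pkl","rb"))
h=atz("wrist",262.65,203.6,.03,o); print("lug",h)
R0=R.from_quat(o["tool_rot"]).as_matrix()
for x,y in [(.0399,0),(.0399,.001),(.0399,.002),(.0139,0),(-.0311,0),(-.0311,.002)]: print(x,y,proj("wrist",o["eef_pos"]+R0@[x,y,0],o).round(1))
plan([*h[:2],.12],-.19)
E
```

```text
lug [ 0.53240393 -0.21325019  0.03      ]
0.0399 0 [255.9 218.6]
0.0399 0.001 [255.9 217.2]
0.0399 0.002 [255.9 215.9]
0.0139 0 [256.  235.4]
-0.0311 0 [256.3 279.5]
-0.0311 0.002 [256.3 275.8]
t 4.65 pos [ 0.5319 -0.1738  0.1995] jawyaw -0.1946 xdir [-0.002  0.002 -1.   ] grip 0.0137 F [-0.3   0.45 -0.74] j [-0.32  0.38  0.11  1.31  0.    1.45]
shift [0.3177, -0.1547, 0.0332] turn [-0.0091, -0.0045, -0.0024] steps 2.1280743853472193 0.041706925439418154
```

Emit:
{"name": "apply_moves", "arguments": {"targets": [0.2, -0.155, 0.033, 0, 0, 0, 0, 0.32, -0.157, 0.033, 0, 0, 0, 0, 0.32, -0.157, 0.033, 0, 0, 0, 0, 0.32, -0.157, 0.033, 0, 0, 0, 0, 0.32, -0.157, 0.033, 0, 0, 0, 0, 0.32, -0.157, 0.033, 0, 0, 0, 0]}}

```text
clock: 5.15
eef_pos: [0.5342, -0.2132, 0.1228]
tool_rot: [0.067, 0.703, -0.068, 0.705]
ft_force: [0.4, 0.3, -0.7]
grip_width: 0.0139
```

```bash
python3 - <<'E'
from h import *
o,im,D=snap("wrist","pics/w6")
crop(im,160,120,360,270,4,"pics/w6c.png")
h=[.5324,-.2133,.03]
print(proj("wrist",h,o))
plan([*h[:2],.082],-.19)
o2,im,D=snap("side","pics/s6")
crop(im,240,110,340,182,8,"pics/s6c.png")
o2,im,D=snap("top","pics/t6")
crop(im,320,150,420,222,8,"pics/t6c.png")
E
```

```text
[253.53851082 195.06611813]
t 5.2 pos [ 0.5344 -0.2135  0.1232] jawyaw -0.1918 xdir [ 0.004 -0.001 -1.   ] grip 0.0138 F [ 0.15 -0.53  0.09] j [-0.38  0.45  0.02  1.13  0.    1.38]
shift [0.1646, -0.0005, -0.0086] turn [-0.0036, 0.0077, 0.0007] steps 0.9879853408643327 0.03438071598556328
```

View pics/w6c.png

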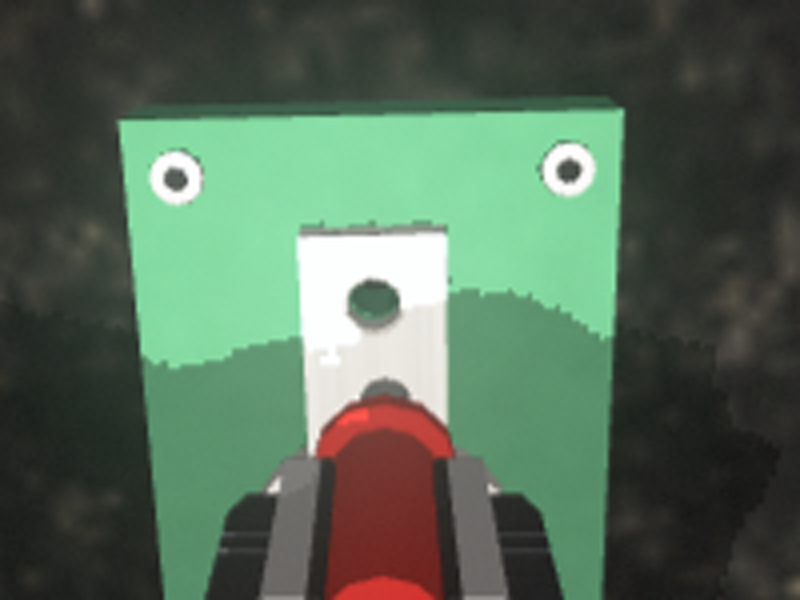

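View pics/s6c.png

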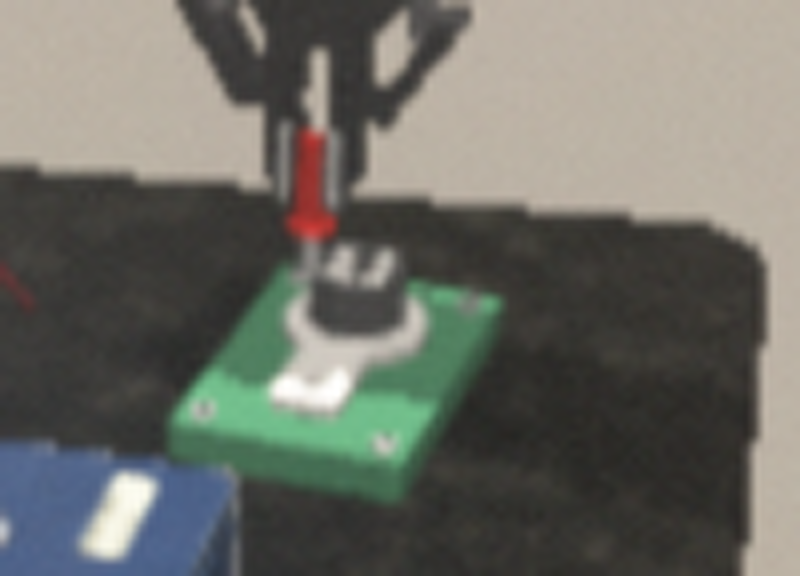

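Emit:
{"name": "apply_moves", "arguments": {"targets": [0.155, -0.001, -0.009, 0, 0.008, 0, 0, 0.155, -0.001, -0.009, 0, 0.008, 0, 0, 0.155, -0.001, -0.009, 0, 0.008, 0, 0, 0.155, -0.001, -0.009, 0, 0.008, 0, 0, 0.155, -0.001, -0.009, 0, 0.008, 0, 0]}}

```text
clock: 5.72
eef_pos: [0.5316, -0.2147, 0.084]
tool_rot: [0.068, 0.704, -0.069, 0.703]
ft_force: [0.1, 0.4, -0.7]
grip_width: 0.0136
```

```bash
python3 - <<'E'
from h import *
o,im,D=snap("wrist","pics/w7")
crop(im,180,120,340,240,5,"pics/w7c.png")
h=np.array([.5323,-.2132,.03])
R0=R.from_quat(o["tool_rot"]).as_matrix()
print(proj("wrist",h,o),proj("wrist",o["eef_pos"]+R0@[.0399,0,0],o))
plan([*h[:2],.0435],-.19)
E
```

```text
[256.52232893 208.97829364] [255.94139627 218.55028172]
t 5.7667 pos [ 0.5316 -0.2148  0.084 ] jawyaw -0.194 xdir [-0.001 -0.    -1.   ] grip 0.0137 F [ 0.05  0.5  -0.31] j [-0.38  0.49 -0.04  1.05 -0.    1.38]
shift [0.1619, 0.0069, 0.0017] turn [-0.0079, -0.0014, 0.0011] steps 0.9716194114264808 0.03257044042431477
```

View pics/w7c.png

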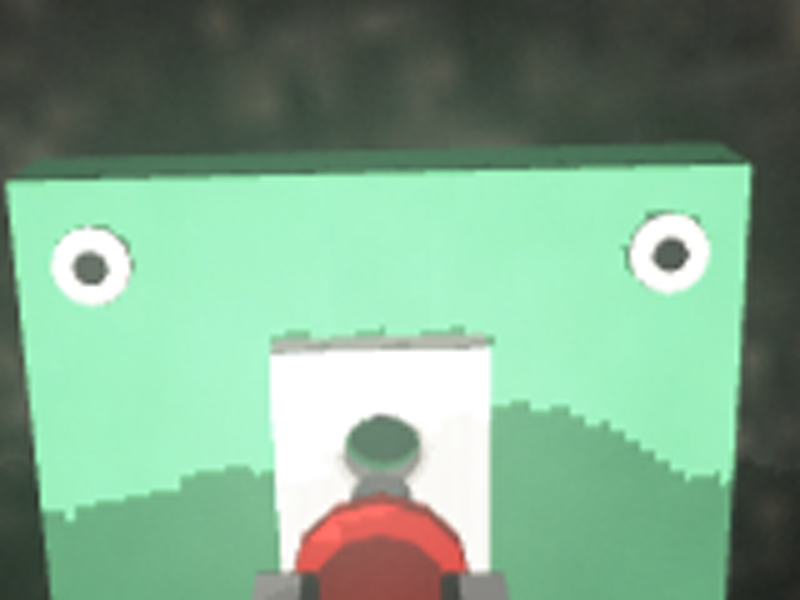

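Emit:
{"name": "apply_moves", "arguments": {"targets": [0.03, 0.004, 0.002, -0.008, 0, 0, 0, 0.06, 0.004, 0.002, -0.008, 0, 0, 0, 0.088, 0.004, 0.002, -0.008, 0, 0, 0, 0.088, 0.004, 0.002, -0.008, 0, 0, 0, 0.088, 0.004, 0.002, -0.008, 0, 0, 0, 0.088, 0.004, 0.002, -0.008, 0, 0, 0]}}

```text
clock: 6.27
eef_pos: [0.5305, -0.2134, 0.0597]
tool_rot: [0.067, 0.706, -0.067, 0.702]
ft_force: [-0.2, -1.1, 0.5]
grip_width: 0.014
```

```bash
python3 - <<'E'
from h import *
o,im,D=snap("wrist","pics/w8")
crop(im,180,120,340,240,5,"pics/w8c.png")
plan([.5323,-.2139,.0435],-.19)
E
```

```text
t 6.3167 pos [ 0.5307 -0.2135  0.0599] jawyaw -0.1902 xdir [-0.005  0.001 -1.   ] grip 0.0137 F [ 0.11 -0.17 -0.91] j [-0.38  0.51 -0.06  1.   -0.    1.38]
shift [0.0656, -0.0005, 0.0071] turn [-0.0004, -0.0092, -0.0001] steps 0.3956639432912936 0.03682304714289847
```

View pics/w8c.png

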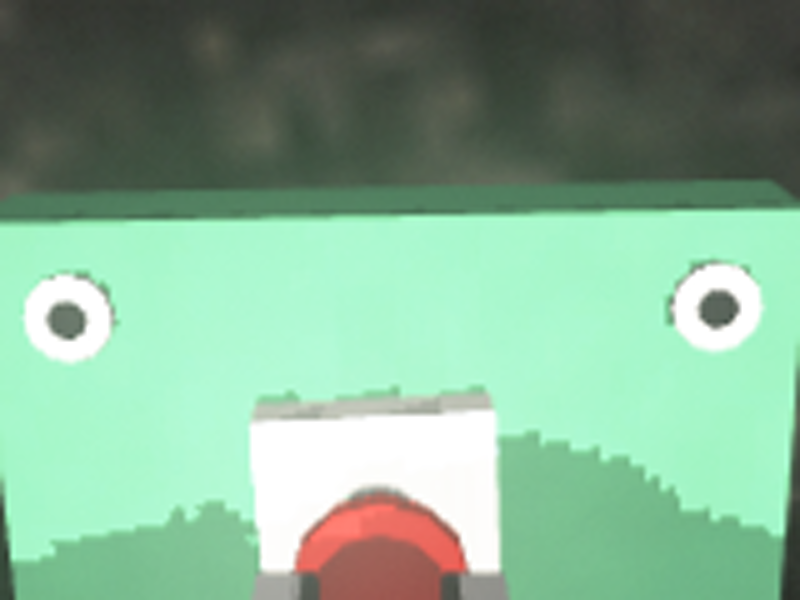

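Emit:
{"name": "apply_moves", "arguments": {"targets": [0, 0, 0.007, 0, -0.009, 0, 0, 0.02, 0, 0.007, 0, -0.009, 0, 0, 0.04, 0, 0.007, 0, -0.009, 0, 0, 0.06, 0, 0.007, 0, -0.009, 0, 0, 0.06, 0, 0.007, 0, -0.009, 0, 0, 0.06, 0, 0.007, 0, -0.009, 0, 0]}}

```text
clock: 6.82
eef_pos: [0.5324, -0.2137, 0.0446]
tool_rot: [0.067, 0.704, -0.067, 0.704]
ft_force: [-0.8, -1.5, -1.1]
grip_width: 0.0136
```

```bash
python3 - <<'E'
from h import *
o,im,D=snap("wrist","pics/w9")
crop(im,180,120,340,240,5,"pics/w9c.png")
plan([.5323,-.2139,.0435],-.19)
o2,im,D=snap("side","pics/s9")
crop(im,240,110,340,182,8,"pics/s9c.png")
E
```

```text
t 6.8667 pos [ 0.5324 -0.2137  0.0447] jawyaw -0.1901 xdir [ 0.  0. -1.] grip 0.014 F [ 0.3  -0.57 -1.07] j [-0.38  0.53 -0.08  0.96  0.    1.38]
shift [0.0048, -0.0008, -0.0003] turn [-0.0001, 0.0001, -0.0001] steps 0.029238299611203736 0.0008466046972362431
```

View pics/w9c.png

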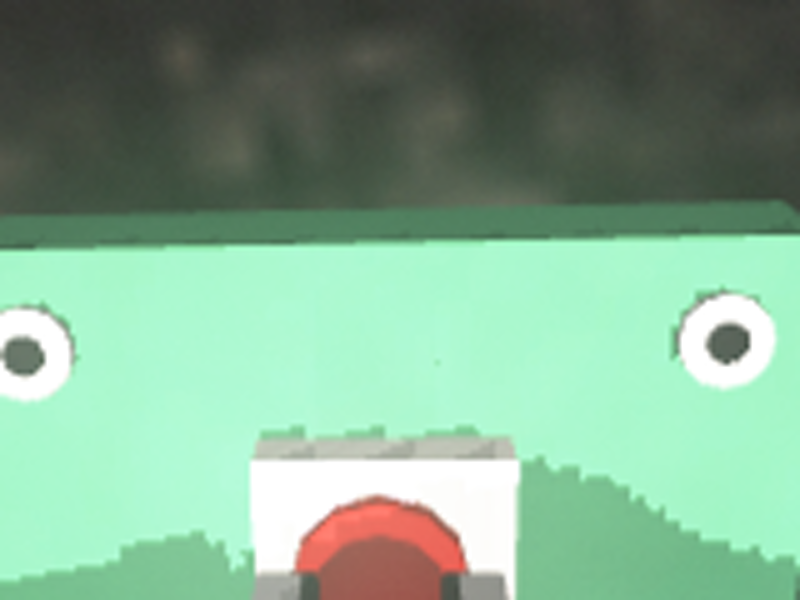

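View pics/s9c.png

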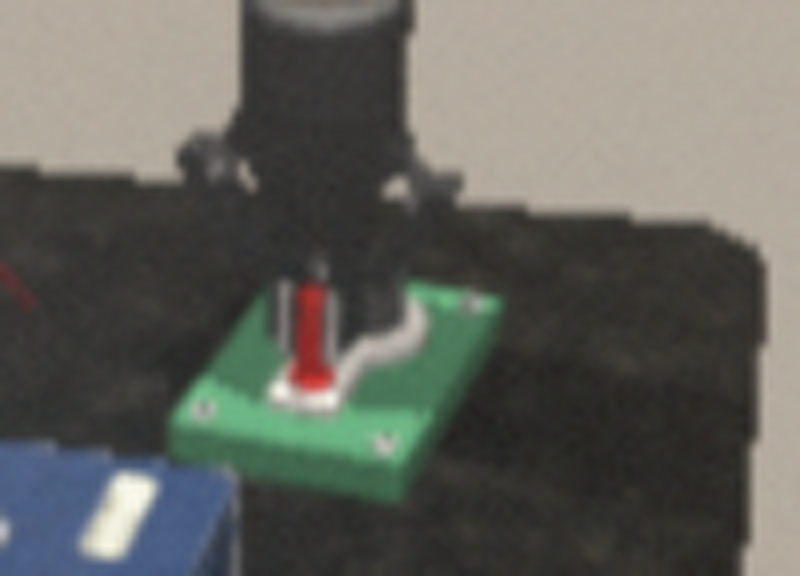

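Emit:
{"name": "apply_moves", "arguments": {"targets": [0.01, 0, 0, 0, 0, 0, 0, 0.01, 0, 0, 0, 0, 0, 0, 0.01, 0, 0, 0, 0, 0, 0.3, 0.01, 0, 0, 0, 0, 0, 0.5, 0.01, 0, 0, 0, 0, 0, 0.5, 0.01, 0, 0, 0, 0, 0, 0.5, 0.01, 0, 0, 0, 0, 0, 0.5, 0.01, 0, 0, 0, 0, 0, 0.5]}}

```text
clock: 7.58
eef_pos: [0.5324, -0.2136, 0.0423]
tool_rot: [0.067, 0.704, -0.067, 0.704]
ft_force: [-0.1, -0.7, -0.7]
grip_width: 0.0428
```

Emit:
{"name": "apply_moves", "arguments": {"targets": [-0.1, 0, 0, 0, 0, 0, 0.5, -0.2, 0, 0, 0, 0, 0, 0.5, -0.32, 0, 0, 0, 0, 0, 0.5, -0.45, 0, 0, 0, 0, 0, 0.5, -0.55, 0, 0, 0, 0, 0, 0.5, -0.55, 0, 0, 0, 0, 0, 0.5]}}

```text
clock: 8.08
eef_pos: [0.5358, -0.215, 0.1865]
tool_rot: [0.066, 0.7, -0.068, 0.708]
ft_force: [1.2, -0.1, 0.7]
grip_width: 0.0426
```

```bash
python3 - <<'E'
from h import *
o,im,D=snap("wrist","pics/w10")
o2,im,D=snap("side","pics/s10")
crop(im,240,110,340,182,8,"pics/s10c.png")
plan([.51,.24,.2],-1.379)
E
```

```text
t 8.1833 pos [ 0.5333 -0.214   0.1814] jawyaw -0.19 xdir [ 0.004 -0.001 -1.   ] grip 0.0426 F [-0.41 -0.23 -0.48] j [-0.38  0.41  0.11  1.27  0.    1.38]
shift [-0.0769, 1.7659, -0.4342] turn [2.3781, 0.0072, -0.0034] steps 10.911838234266973 9.512354422897294
```

View pics/w10.png

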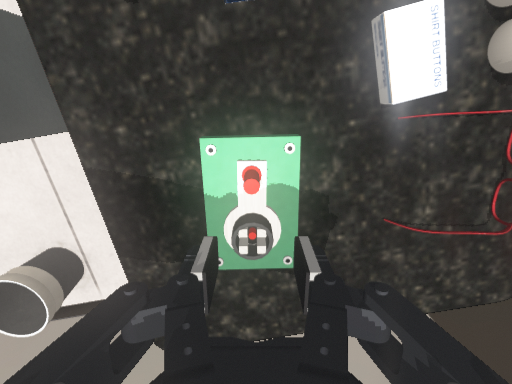

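View pics/s10c.png

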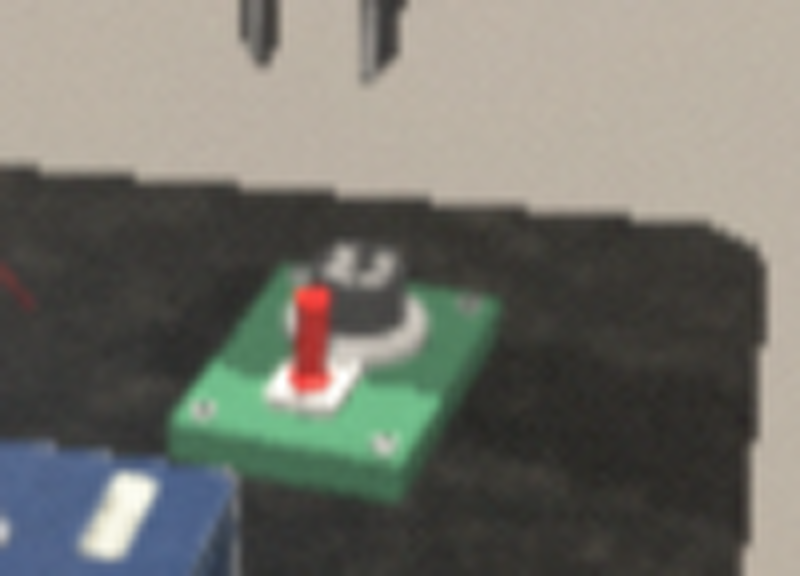

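Emit:
{"name": "apply_moves", "arguments": {"targets": [-0.15, 0.9, -0.22, -1, 0, 0, 0.5, -0.15, 0.9, -0.22, -1, 0, 0, 0.5, -0.15, 0.9, -0.22, -1, 0, 0, 0.5, -0.15, 0.9, -0.22, -1, 0, 0, 0.5, -0.15, 0.9, -0.22, -1, 0, 0, 0.5, -0.15, 0.9, -0.22, -1, 0, 0, 0.5, -0.15, 0.9, -0.22, -1, 0, 0, 0.5]}}

```text
clock: 8.77
eef_pos: [0.52, 0.0224, 0.2168]
tool_rot: [-0.111, 0.699, 0.112, 0.698]
ft_force: [0.7, -1.2, -0.2]
grip_width: 0.0426
```

```bash
python3 - <<'E'
from h import *
import pickle
plan([.51,.24,.2],1.763)
im=cv2.imread("pics/w10.png")[:,:,::-1]
crop(im,190,130,320,280,5,"pics/w10c.png")
E
```

```text
t 8.7667 pos [0.52   0.0224 0.2168] jawyaw 0.3166 xdir [-0.001  0.002 -1.   ] grip 0.0426 F [ 0.7  -1.22 -0.16] j [0.04 0.29 0.03 1.31 0.   1.3 ]
shift [0.0688, 0.8395, 0.2329] turn [-2.8928, 0.0021, -0.0042] steps 5.239646681952533 11.571060993934548
```

View pics/w10c.png

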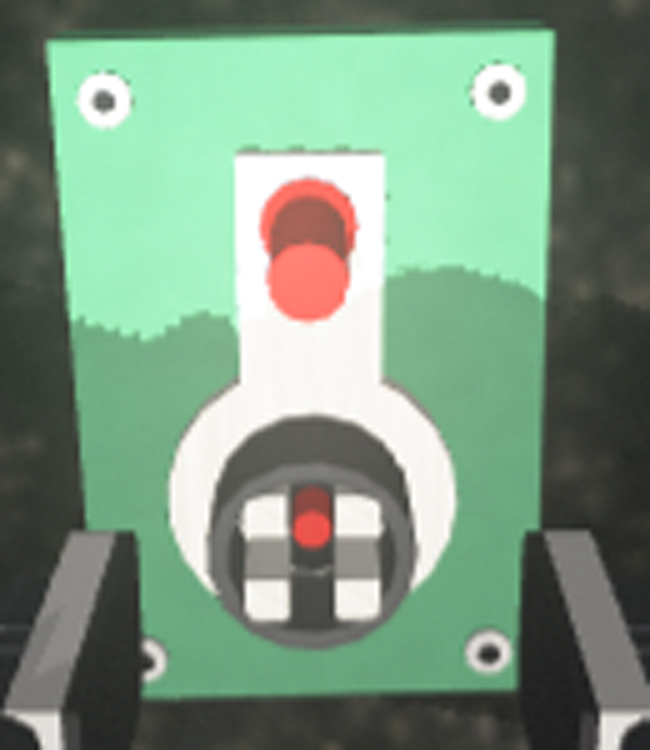

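```bash
python3 - <<'E'
from h import *
import pickle
o=pickle.load(open("pics/w10.pkl","rb"))
f=lambda x,y:((x+.5)/5-.5+190,(y+.5)/5-.5+130)
m=atz("wrist",*f(312,557),.058,o);print("mouth",m)
p=atz("wrist",*f(308.5,283),.075,o);print("pin top",p,np.linalg.norm((p-m)[:2]),np.arctan2(*(p-m)[[1,0]])-np.pi/2)
W=[atz("wrist",*f(*q),.02,o) for q in [(103,100),(499,93),(488,653)]]
print(W,np.arctan2(*(W[1]-W[0])[[1,0]]),np.arctan2(*(W[1]-W[2])[[1,0]])-np.pi/2)
# lug edges
a=atz("wrist",*f(236,155),.03,o);b=atz("wrist",*f(383,154),.03,o);c=atz("wrist",*f(382,375),.03,o);d=atz("wrist",*f(240,380),.03,o)
print("lug yaw",np.arctan2(*(b-a)[[1,0]]),np.arctan2(*(b-c)[[1,0]])-np.pi/2,np.arctan2(*(a-d)[[1,0]])-np.pi/2, np.linalg.norm(b-a))
a=atz("wrist",*f(244,495),.058,o);b=atz("wrist",*f(382,493),.058,o);c=atz("wrist",*f(246,620),.058,o);d=atz("wrist",*f(383,619),.058,o)
print("teeth",np.arctan2(*(b-a)[[1,0]]),np.arctan2(*(d-c)[[1,0]]),(a+b+c+d)/4)
E
```

```text
mouth [ 0.5207236  -0.27826425  0.058     ]
pin top [ 0.53292324 -0.21244418  0.075     ] 0.06694111407409732 -0.18326859431563136
[array([ 0.49337251, -0.17909213,  0.02      ]), array([ 0.57917938, -0.19415616,  0.02      ]), array([ 0.5551313 , -0.33338281,  0.02      ])] -0.17378637481529735 -0.17103847308559272
lug yaw -0.18513121962724788 -0.18189030895562563 -0.19286152062558748 0.03170745025607912
teeth -0.1795408148274831 -0.18862651131909242 [ 0.52106906 -0.27851351  0.058     ]
```

Emit:
{"name": "apply_moves", "arguments": {"targets": [0.05, 0.83, 0.23, -1, 0, 0, 0.5, 0.05, 0.83, 0.23, -1, 0, 0, 0.5, 0.05, 0.83, 0.23, -1, 0, 0, 0.5, 0.05, 0.83, 0.23, -1, 0, 0, 0.5, 0.05, 0.83, 0.23, -1, 0, 0, 0.5, 0.05, 0.83, 0.23, -1, 0, 0, 0.5]}}

```text
clock: 9.27
eef_pos: [0.5109, 0.2377, 0.2023]
tool_rot: [-0.28, 0.65, 0.281, 0.648]
ft_force: [-0.0, -0.6, 0.4]
grip_width: 0.0425
```

Emit:
{"name": "apply_moves", "arguments": {"targets": [0, 0, 0, -1, 0, 0, 0.5, 0, 0, 0, -1, 0, 0, 0.5, 0, 0, 0, -1, 0, 0, 0.5, 0, 0, 0, -1, 0, 0, 0.5, 0, 0, 0, -1, 0, 0, 0.5]}}

```text
clock: 9.68
eef_pos: [0.5118, 0.2317, 0.2032]
tool_rot: [-0.431, 0.562, 0.431, 0.559]
ft_force: [-0.4, -0.0, -0.3]
grip_width: 0.0423
```

```bash
python3 - <<'E'
from h import *
plan([.5105,.2405,.14],1.763)
E
```

```text
t 9.6833 pos [0.5118 0.2317 0.2032] jawyaw 1.3112 xdir [-0.002 -0.002 -1.   ] grip 0.0423 F [-0.39 -0.02 -0.3 ] j [ 0.43  0.38  0.12  1.32 -0.    0.68]
shift [0.2526, 0.0136, 0.0333] turn [-0.9035, -0.0038, -0.0049] steps 1.529934576156895 3.614232641662981
```

Emit:
{"name": "apply_moves", "arguments": {"targets": [0.25, 0.014, 0.033, -0.9, -0.004, -0.005, 0.5, 0.25, 0.014, 0.033, -0.9, -0.004, -0.005, 0.5, 0.25, 0.014, 0.033, -0.9, -0.004, -0.005, 0.5, 0.25, 0.014, 0.033, -0.9, -0.004, -0.005, 0.5, 0.25, 0.014, 0.033, -0.9, -0.004, -0.005, 0.5, 0.25, 0.014, 0.033, -0.9, -0.004, -0.005, 0.5]}}

```text
clock: 10.18
eef_pos: [0.5109, 0.2409, 0.1417]
tool_rot: [0.544, -0.451, -0.544, -0.452]
ft_force: [-0.7, 0.0, -1.1]
grip_width: 0.0426
```

```bash
python3 - <<'E'
from h import *
o,im,D=snap("wrist","pics/w11")
plan([.5105,.2405,.067],1.763)
print(proj("wrist",[.5105,.2405,.092],o))
crop(im,180,150,340,270,5,"pics/w11c.png")
E
```

```text
t 10.2333 pos [0.5112 0.2411 0.1421] jawyaw 1.7559 xdir [ 0.002  0.001 -1.   ] grip 0.0428 F [-0.    0.29  0.52] j [0.44 0.42 0.02 1.17 0.   0.26]
shift [0.3004, 0.0039, -0.0023] turn [-0.0143, 0.002, 0.0054] steps 1.8012958493410407 0.06151527135464494
[255.87576733 214.12308896]
```

View pics/w11c.png

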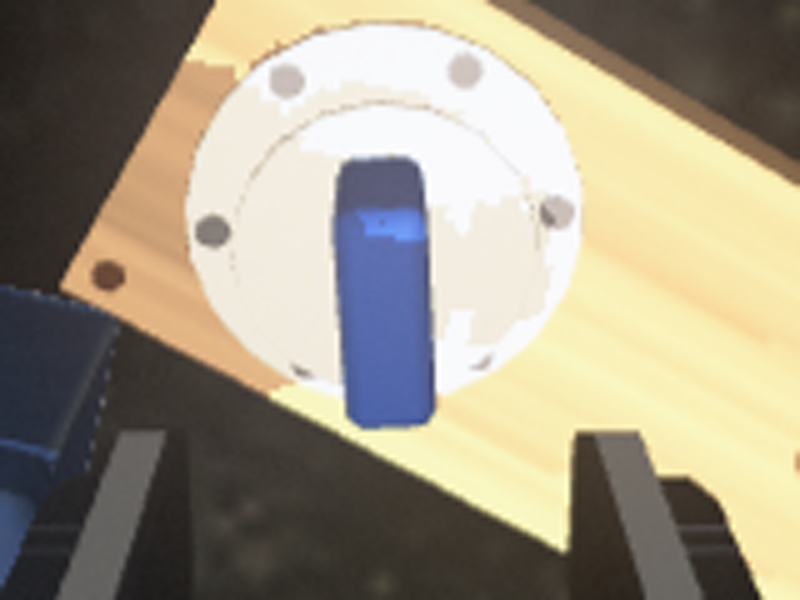

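```bash
python3 - <<'E'
from h import *
import pickle
o=pickle.load(open("pics/w11.pkl","rb"))
f=lambda x,y:((x+.5)/5-.5+180,(y+.5)/5-.5+150)
Q=[atz("wrist",*f(*q),.092,o) for q in [(338,207),(428,209),(436,426),(347,428)]]
print(np.mean(Q,0),[np.linalg.norm(Q[i]-Q[(i+1)%4]).round(4) for i in range(4)])
v=Q[0]+Q[1]-Q[2]-Q[3];yaw=np.arctan2(v[1],v[0]);print("bar yaw",yaw)
D=np.load("pics/w11.npy"); print(dep("wrist",*f(390,320),D,o),dep("wrist",*f(290,330),D,o))
c=np.mean(Q,0);plan([c[0],c[1],.067],yaw+np.pi/2)
E
```

```text
[0.50999061 0.2413049  0.092     ] [np.float64(0.013), np.float64(0.0347), np.float64(0.0135), np.float64(0.0353)]
bar yaw -2.919074230136875
[0.50950986 0.24160426 0.09284087] [0.52754989 0.22775634 0.06100231]
t 10.2333 pos [0.5112 0.2411 0.1421] jawyaw 1.7559 xdir [ 0.002  0.001 -1.   ] grip 0.0428 F [-0.    0.29  0.52] j [0.44 0.42 0.02 1.17 0.   0.26]
shift [0.3004, 0.0053, 0.0012] turn [-0.0749, 0.0019, 0.0054] steps 1.80138641924738 0.30050421803730026
```

Emit:
{"name": "apply_moves", "arguments": {"targets": [0.15, 0.005, 0.001, -0.07, 0.002, 0.005, 0.5, 0.3, 0.005, 0.001, -0.07, 0.002, 0.005, 0.5, 0.3, 0.005, 0.001, -0.07, 0.002, 0.005, 0.5, 0.3, 0.005, 0.001, -0.07, 0.002, 0.005, 0.5, 0.3, 0.005, 0.001, -0.07, 0.002, 0.005, 0.2, 0.3, 0.005, 0.001, -0.07, 0.002, 0.005, 0, 0.3, 0.005, 0.001, -0.07, 0.002, 0.005, 0, 0.3, 0.005, 0.001, -0.07, 0.002, 0.005, 0, 0.3, 0.005, 0.001, -0.07, 0.002, 0.005, 0, 0.3, 0.005, 0.001, -0.07, 0.002, 0.005, 0]}}

```text
clock: 11.07
eef_pos: [0.5122, 0.2427, 0.0703]
tool_rot: [0.554, -0.439, -0.552, -0.443]
ft_force: [0.3, 0.3, 6.7]
grip_width: 0.0124
```

```bash
python3 - <<'E'
from h import *
plan([.51,.2413,.067],1.793)
E
```

```text
t 11.0667 pos [0.5122 0.2427 0.0703] jawyaw 1.7947 xdir [ 0.006  0.003 -1.   ] grip 0.0124 F [0.29 0.27 6.7 ] j [ 0.44  0.48 -0.08  1.   -0.    0.22]
shift [0.0133, 0.0099, -0.0037] turn [0.0034, 0.0027, 0.013] steps 0.10170288945760998 0.054897438197446545
```

Emit:
{"name": "apply_moves", "arguments": {"targets": [-0.1, 0, 0, 0, 0, 0, 0, -0.2, 0, 0, 0, 0, 0, 0, -0.32, 0, 0, 0, 0, 0, 0, -0.45, 0, 0, 0, 0, 0, 0, -0.6, 0, 0, 0, 0, 0, 0, -0.6, 0, 0, 0, 0, 0, 0, -0.6, 0, 0, 0, 0, 0, 0]}}

```text
clock: 11.65
eef_pos: [0.5118, 0.2426, 0.2212]
tool_rot: [0.554, -0.438, -0.551, -0.444]
ft_force: [-0.2, -0.0, -1.6]
grip_width: 0.0125
```

```bash
python3 - <<'E'
from h import *
o,im,D=snap("wrist","pics/w12")
crop(im,160,120,360,270,4,"pics/w12c.png")
o,im,D=snap("side","pics/s12")
plan([.5208,-.2784,.22],-.185)
E
```

```text
t 11.75 pos [0.5096 0.2416 0.2172] jawyaw 1.7949 xdir [ 0.  0. -1.] grip 0.0126 F [ 0.52 -0.06 -1.93] j [ 0.44  0.37  0.15  1.35 -0.    0.22]
shift [-0.0113, 0.4185, -2.0378] turn [-2.3234, -0.0004, 0.0007] steps 12.472215689500336 9.2934044824769
```

View pics/w12c.png

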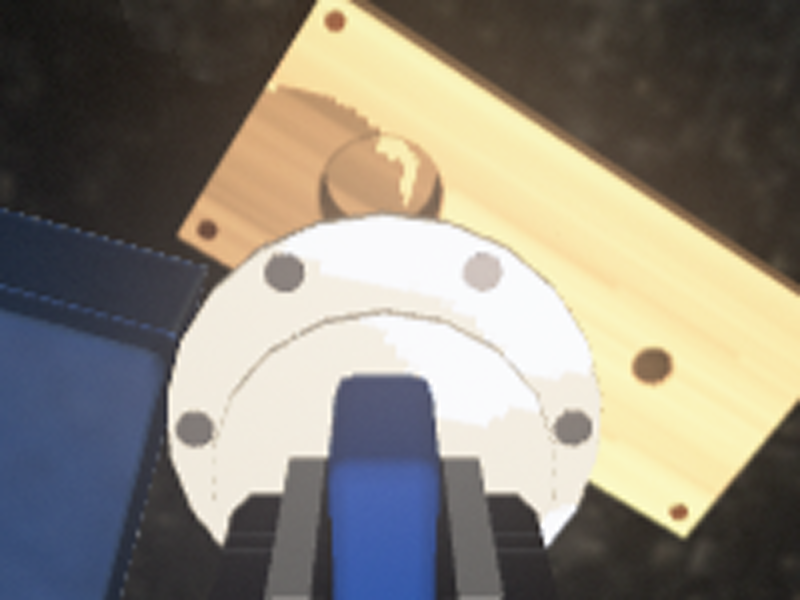

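View pics/s12.png

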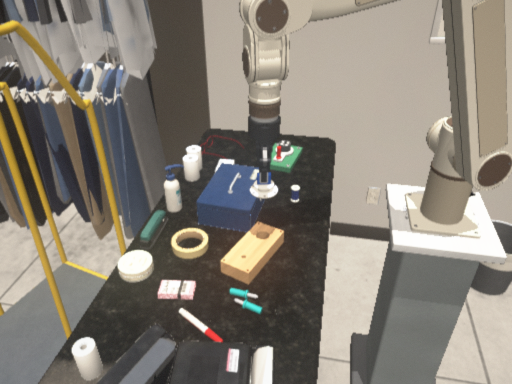

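```bash
python3 - <<'E'
from h import *
p=P("wrist");T=np.array(p["tool_from_camera"])
f=lambda x,y:((x+.5)/4-.5+160,(y+.5)/4-.5+120)
def tp(u,v,X):
    d=T[:3,:3]@np.array([(u-p["cx"])/p["fx"],-(v-p["cy"])/p["fy"],-1.]);o=T[:3,3];return o+d*(X-o[0])/d[0]
D=np.load("pics/w12.npy")
for q in [(300,240),(385,270),(530,300)]:
    u,v=f(*q);d=T[:3,:3]@np.array([(u-p["cx"])/p["fx"],-(v-p["cy"])/p["fy"],-1.]);print("depth pt tool",(T[:3,3]+d*D[int(round(v)),int(round(u))]).round(4))
pts=np.array([tp(*f(*q),.0263) for q in [(385,214),(245,265),(180,350),(168,400),(520,262),(590,355),(601,405),(310,228),(460,228),(200,510)]])
from scipy.optimize import least_squares
r=least_squares(lambda a:np.hypot(pts[:,1]-a[0],pts[:,2]-a[1])-a[2],[0,0,.036]);print(r.x,r.fun.round(4))
h=[tp(*f(*q),.0263) for q in [(195,429),(573,428),(284,272),(483,271)]]
print(np.round(h,4),np.arctan2(h[1][1]-h[0][1],h[1][2]-h[0][2]),np.arctan2(h[3][1]-h[2][1],h[3][2]-h[2][2]))
E
```

```text
depth pt tool [ 0.0249  0.0341 -0.0136]
depth pt tool [ 0.0244  0.0294 -0.0004]
depth pt tool [0.0247 0.0244 0.0224]
[ 0.00222579 -0.0004243   0.03538616] [ 0.0003 -0.0003  0.0001  0.0003 -0.0003 -0.0001  0.0002 -0.      0.
 -0.0003]
[[ 0.0263  0.0013 -0.0317]
 [ 0.0263  0.0015  0.0307]
 [ 0.0263  0.0285 -0.0163]
 [ 0.0263  0.0286  0.015 ]] 0.0035779341180715513 0.0059262430865521095
```

Emit:
{"name": "apply_moves", "arguments": {"targets": [0, 0.2, -1, -0.8, 0, 0, 0, 0, 0.2, -1, -0.8, 0, 0, 0, 0, 0.2, -1, -0.8, 0, 0, 0, 0, 0.2, -1, -0.8, 0, 0, 0, 0, 0.2, -1, -0.8, 0, 0, 0, 0, 0.2, -1, -0.8, 0, 0, 0, 0, 0.2, -1, -0.8, 0, 0, 0, 0, 0.2, -1, -0.8, 0, 0, 0]}}

```text
clock: 12.42
eef_pos: [0.5154, -0.0168, 0.2154]
tool_rot: [-0.627, 0.325, 0.629, 0.323]
ft_force: [0.1, 0.2, -1.2]
grip_width: 0.0126
```

```bash
python3 - <<'E'
from h import *
plan([.5207,-.2765,.2],-.185+np.pi)
E
```

```text
t 12.4167 pos [ 0.5154 -0.0168  0.2154] jawyaw 2.189 xdir [-0.003 -0.001 -1.   ] grip 0.0126 F [ 0.09  0.2  -1.25] j [-0.03  0.28  0.02  1.31 -0.   -0.65]
shift [0.0621, 0.5845, -0.859] turn [-1.5352, 0.0052, -0.0048] steps 6.240115160941655 6.140680808991991
```

Emit:
{"name": "apply_moves", "arguments": {"targets": [0.05, 0.58, -0.86, -0.8, 0.003, -0.003, 0, 0.05, 0.58, -0.86, -0.8, 0.003, -0.003, 0, 0.05, 0.58, -0.86, -0.8, 0.003, -0.003, 0, 0.05, 0.58, -0.86, -0.8, 0.003, -0.003, 0, 0.05, 0.58, -0.86, -0.8, 0.003, -0.003, 0, 0.05, 0.58, -0.86, -0.8, 0.003, -0.003, 0, 0.05, 0.58, -0.86, -0.8, 0.003, -0.003, 0, 0.05, 0.58, -0.86, -0.8, 0.003, -0.003, 0]}}

```text
clock: 13.08
eef_pos: [0.5239, -0.2758, 0.2021]
tool_rot: [-0.68, 0.192, 0.681, 0.193]
ft_force: [0.7, 0.9, -1.1]
grip_width: 0.0127
```

```bash
python3 - <<'E'
from h import *
plan([.5207,-.2765,.13],-.185+np.pi)
E
```

```text
t 13.0833 pos [ 0.5239 -0.2758  0.2021] jawyaw 2.59 xdir [-0.     0.001 -1.   ] grip 0.0127 F [ 0.72  0.86 -1.09] j [-0.48  0.44  0.21  1.34  0.   -1.5 ]
shift [0.2884, 0.0093, 0.0094] turn [-0.7332, 0.0011, 0.0011] steps 1.7307560912760858 2.9327407288337812
```

Emit:
{"name": "apply_moves", "arguments": {"targets": [0, 0.009, 0.009, -0.73, 0, 0, 0, 0.15, 0.009, 0.009, -0.73, 0, 0, 0, 0.285, 0.009, 0.009, -0.73, 0, 0, 0, 0.285, 0.009, 0.009, -0.73, 0, 0, 0, 0.285, 0.009, 0.009, -0.73, 0, 0, 0, 0.285, 0.009, 0.009, -0.73, 0, 0, 0, 0.285, 0.009, 0.009, -0.73, 0, 0, 0]}}

```text
clock: 13.67
eef_pos: [0.5236, -0.2731, 0.1359]
tool_rot: [0.706, -0.065, -0.702, -0.064]
ft_force: [-0.2, -1.2, -0.7]
grip_width: 0.0127
```

```bash
python3 - <<'E'
from h import *
o,im,D=snap("wrist","pics/w13")
crop(im,160,120,360,270,4,"pics/w13c.png")
plan([.5207,-.2765,.11],-.185+np.pi)
o,im,D=snap("side","pics/s13")
crop(im,240,100,340,172,8,"pics/s13c.png")
E
```

```text
t 13.7167 pos [ 0.5237 -0.2733  0.1361] jawyaw 2.9594 xdir [ 0.007 -0.002 -1.   ] grip 0.0129 F [ 0.08 -0.49 -0.15] j [-0.48  0.47  0.08  1.18  0.   -1.87]
shift [0.1043, 0.0147, 0.0103] turn [0.0057, -0.0141, -0.0005] steps 0.6343793317921462 0.06081868112313571
```

View pics/w13c.png

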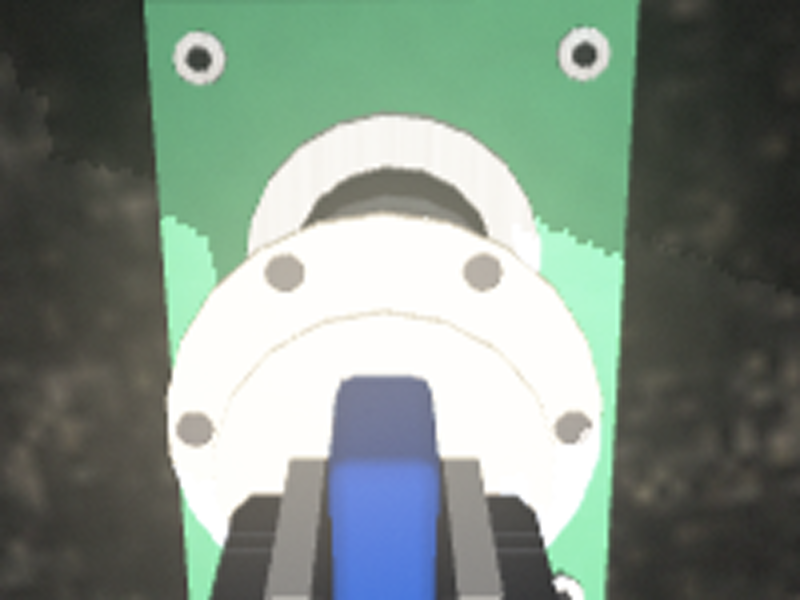

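View pics/s13c.png

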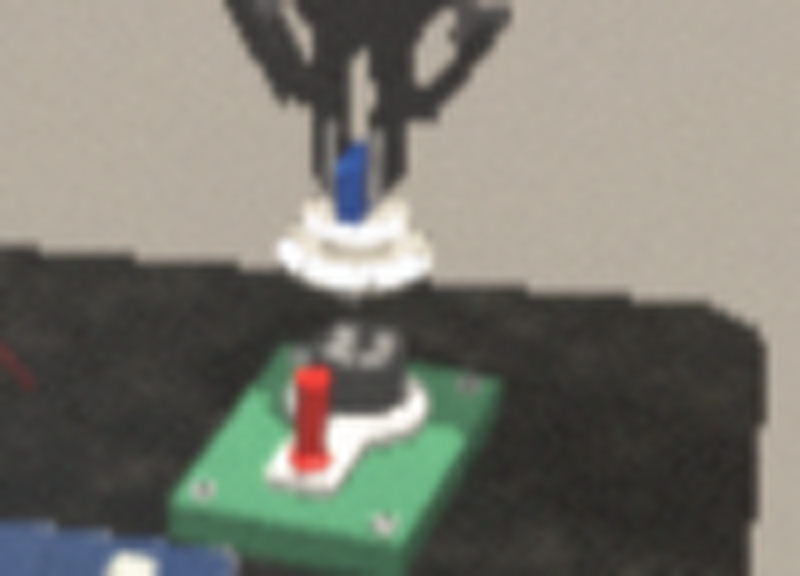

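Emit:
{"name": "apply_moves", "arguments": {"targets": [0.035, 0.015, 0.01, 0.005, -0.014, 0, 0, 0.072, 0.015, 0.01, 0.005, -0.014, 0, 0, 0.072, 0.015, 0.01, 0.005, -0.014, 0, 0, 0.072, 0.015, 0.01, 0.005, -0.014, 0, 0, 0.072, 0.015, 0.01, 0.005, -0.014, 0, 0]}}

```text
clock: 14.18
eef_pos: [0.5186, -0.2763, 0.1152]
tool_rot: [-0.702, 0.065, 0.706, 0.066]
ft_force: [-0.3, -0.6, 0.4]
grip_width: 0.0127
```

```bash
python3 - <<'E'
from h import *
plan([.5207,-.2765,.105],-.185+np.pi)
o,im,D=snap("side","pics/s14")
crop(im,260,120,320,165,12,"pics/s14c.png")
c=np.array([.5208,-.2784,0])
for z in (.058,.064): print(proj("side",c+[0,0,z]))
o,im,D=snap("top","pics/t14")
crop(im,340,175,410,225,10,"pics/t14c.png")
E
```

```text
t 14.1833 pos [ 0.5186 -0.2763  0.1152] jawyaw 2.9571 xdir [-0.005  0.002 -1.   ] grip 0.0127 F [-0.34 -0.56  0.35] j [-0.49  0.49  0.06  1.14 -0.   -1.88]
shift [0.0408, -0.0005, -0.0086] turn [0.0011, 0.01, 0.0024] steps 0.24986500478911022 0.041341870420911905
[284.34367968 143.14164284]
[284.39932209 141.71117047]
```

View pics/s14c.png

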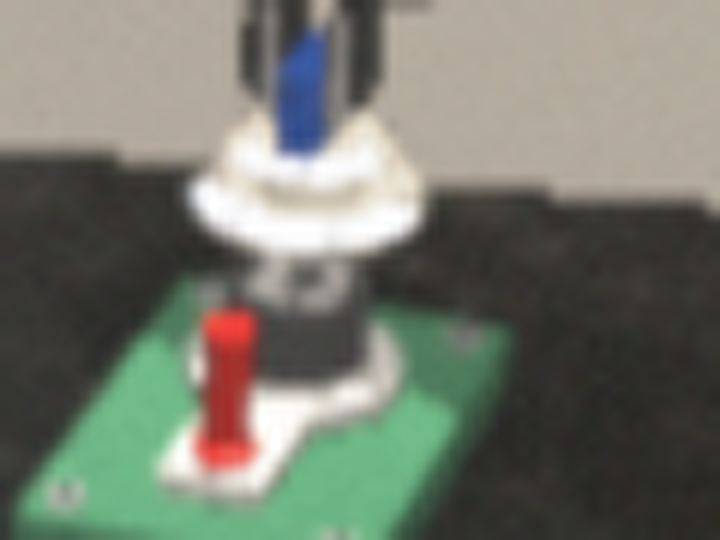

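View pics/t14c.png

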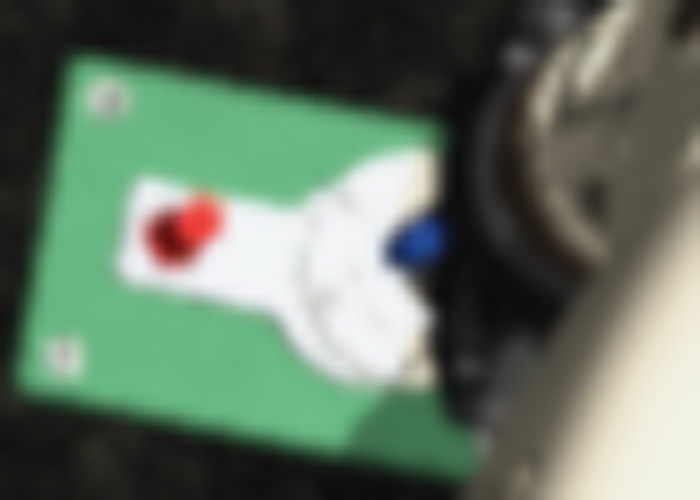

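Emit:
{"name": "apply_moves", "arguments": {"targets": [0, 0, -0.008, 0, 0.01, 0, 0, 0.02, 0, -0.008, 0, 0.01, 0, 0, 0.035, 0, -0.008, 0, 0.01, 0, 0, 0.05, 0, -0.008, 0, 0.01, 0, 0, 0.06, 0, -0.008, 0, 0.01, 0, 0, 0.06, 0, -0.008, 0, 0.01, 0, 0]}}

```text
clock: 14.78
eef_pos: [0.5201, -0.2763, 0.0995]
tool_rot: [-0.704, 0.064, 0.704, 0.066]
ft_force: [-0.1, -0.5, -1.7]
grip_width: 0.0127
```

```bash
python3 - <<'E'
from h import *
plan([.5207,-.2765,.088],-.185+np.pi)
print(bot.get_obs()["ft_torque"])
o,im,D=snap("side","pics/s15")
crop(im,260,120,320,165,12,"pics/s15c.png")
E
```

```text
t 14.7833 pos [ 0.5201 -0.2763  0.0995] jawyaw 2.9575 xdir [-0.001  0.002 -1.   ] grip 0.0127 F [-0.08 -0.47 -1.69] j [-0.49  0.5   0.03  1.1   0.   -1.88]
shift [0.0459, 0.0006, -0.0024] turn [0.0018, 0.0021, 0.003] steps 0.2758081497434551 0.016306383237068248
[-0.07689123  0.07881647 -0.0266989 ]
```

View pics/s15c.png

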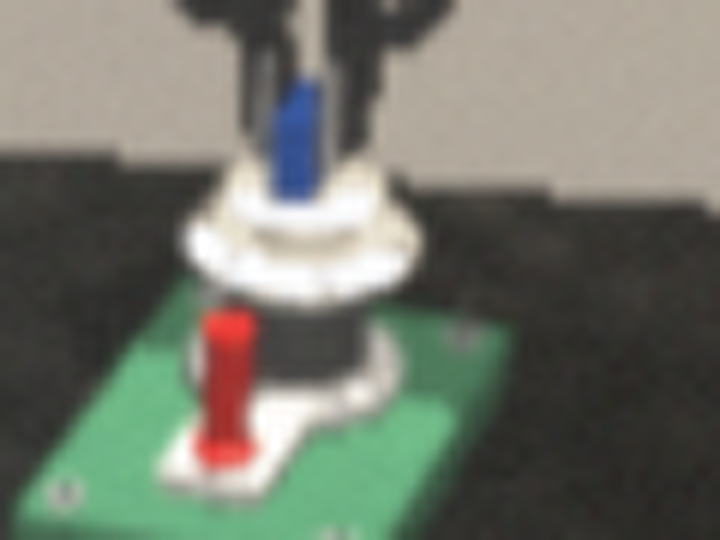

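Emit:
{"name": "apply_moves", "arguments": {"targets": [0.01, 0, 0, 0, 0, 0.003, 0, 0.02, 0, 0, 0, 0, 0.003, 0, 0.03, 0, 0, 0, 0, 0.003, 0, 0.03, 0, 0, 0, 0, 0.003, 0]}}

```text
clock: 15.17
eef_pos: [0.5212, -0.2768, 0.0933]
tool_rot: [0.705, -0.065, -0.704, -0.065]
ft_force: [-0.8, 0.1, 2.7]
grip_width: 0.013
```

```bash
python3 - <<'E'
from h import *
plan([.5207,-.2765,.088],-.185+np.pi)
print(bot.get_obs()["ft_torque"])
E
```

```text
t 15.1667 pos [ 0.5212 -0.2768  0.0933] jawyaw 2.9575 xdir [ 0.002 -0.001 -1.   ] grip 0.013 F [-0.83  0.09  2.75] j [-0.49  0.51  0.02  1.09 -0.   -1.87]
shift [0.0212, -0.001, 0.0021] turn [0.0018, -0.0037, -0.002] steps 0.12792950921554086 0.018197028344674602
[-0.04504246  0.11242829 -0.00094084]
```

Emit:
{"name": "apply_moves", "arguments": {"targets": [0.008, -0.001, 0.002, 0, -0.003, 0, 0, 0.016, -0.001, 0.002, 0, -0.003, 0, 0, 0.022, -0.001, 0.002, 0, -0.003, 0, 0, 0.022, -0.001, 0.002, 0, -0.003, 0, 0, 0.022, -0.001, 0.002, 0, -0.003, 0, 0]}}

```text
clock: 15.58
eef_pos: [0.5212, -0.2768, 0.0885]
tool_rot: [0.705, -0.066, -0.704, -0.064]
ft_force: [0.1, -0.3, 5.7]
grip_width: 0.0126
```

```bash
python3 - <<'E'
from h import *
plan([.5207,-.2765,.088],-.185+np.pi)
print(bot.get_obs()["ft_torque"])
o,im,D=snap("side","pics/s16")
crop(im,260,120,320,165,12,"pics/s16c.png")
E
```

```text
t 15.5833 pos [ 0.5212 -0.2768  0.0885] jawyaw 2.9575 xdir [ 0.001 -0.002 -1.   ] grip 0.0126 F [ 0.11 -0.33  5.7 ] j [-0.49  0.51  0.02  1.08 -0.   -1.87]
shift [0.0019, -0.0007, 0.002] turn [0.0018, -0.0031, -0.0027] steps 0.017016491862959664 0.01786471523327073
[-0.10752159  0.01203842 -0.0021756 ]
```

View pics/s16c.png

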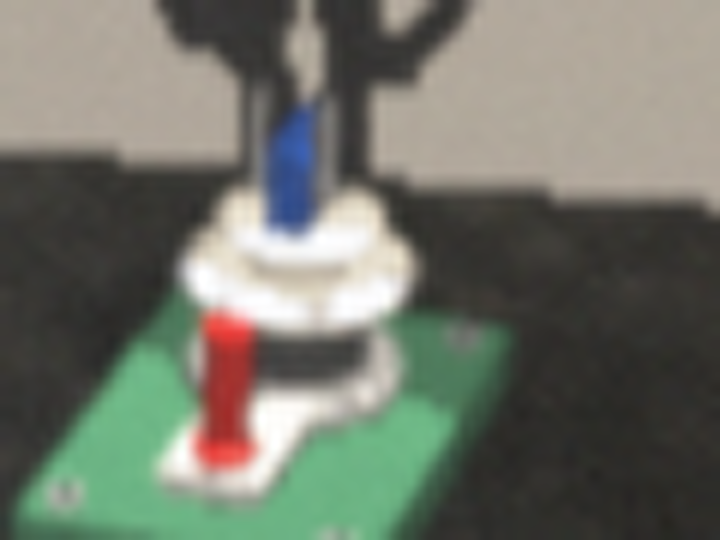

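Emit:
{"name": "apply_moves", "arguments": {"targets": [0.003, 0, 0.002, 0, -0.003, -0.003, 0, 0.006, 0, 0.002, 0, -0.003, -0.003, 0, 0.006, 0, 0.002, 0, -0.003, -0.003, 0, 0.006, 0, 0.002, 0, -0.003, -0.003, 0]}}

```text
clock: 15.97
eef_pos: [0.5212, -0.2769, 0.0883]
tool_rot: [0.705, -0.065, -0.703, -0.065]
ft_force: [-0.8, 1.5, 12.3]
grip_width: 0.0128
```

```bash
python3 - <<'E'
from h import *
plan([.5207,-.2765,.088],-.185+np.pi)
print(bot.get_obs()["ft_torque"])
E
```

```text
t 15.9667 pos [ 0.5212 -0.2769  0.0883] jawyaw 2.9574 xdir [ 0.002 -0.001 -1.   ] grip 0.0128 F [-0.76  1.53 12.27] j [-0.49  0.51  0.02  1.08  0.   -1.88]
shift [0.0013, -0.0011, 0.0022] turn [0.0017, -0.0036, -0.0004] steps 0.016716539511265015 0.01589788542646768
[0.12666594 0.2506965  0.03089525]
```

Emit:
{"name": "apply_moves", "arguments": {"targets": [0.001, 0, 0, 0, 0, 0, 0, 0.001, 0, 0, 0, 0, 0, 0, 0.001, 0, 0, 0, 0, 0, 0, 0.001, 0, 0, 0, 0, 0, 0, 0.001, 0, 0, 0, 0, 0, 0, 0.001, 0, 0, 0, 0, 0, 0]}}

```text
clock: 16.47
eef_pos: [0.5212, -0.2769, 0.0883]
tool_rot: [0.705, -0.065, -0.703, -0.065]
ft_force: [-1.6, 1.4, 12.5]
grip_width: 0.0126
```

```bash
python3 - <<'E'
from h import *
plan([.5207,-.2765,.088],-.185+np.pi)
o,im,D=snap("wrist","pics/w17")
p=P("wrist");T=np.array(p["tool_from_camera"])
o,im,D=snap("side","pics/s17")
E
```

```text
t 16.4667 pos [ 0.5212 -0.2769  0.0883] jawyaw 2.9575 xdir [ 0.002 -0.001 -1.   ] grip 0.0126 F [-1.64  1.37 12.49] j [-0.49  0.51  0.02  1.08  0.   -1.88]
shift [0.0012, -0.0012, 0.0021] turn [0.0017, -0.0038, -0.0005] steps 0.016152703634027776 0.01684645525673725
```

View pics/w17.png

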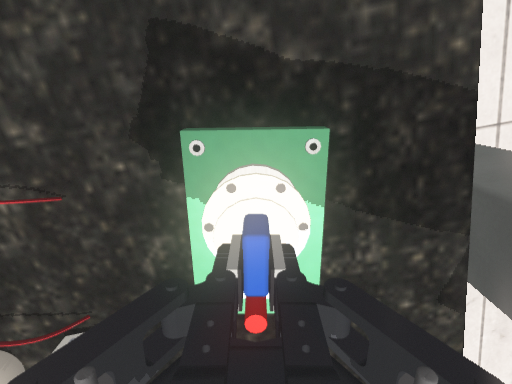

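View pics/s17.png

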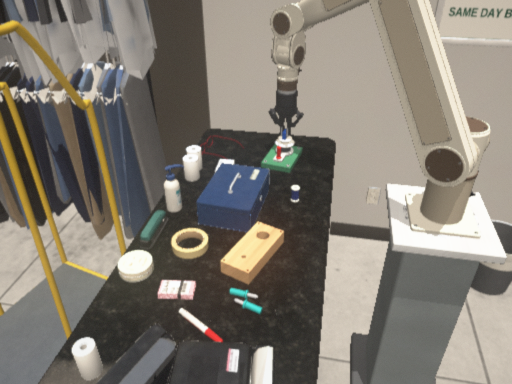

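```bash
python3 -c "
from workcell import bot
print(bot.job_done()); o=bot.get_obs(); print(o['clock'],o['eef_pos'],o['ft_force'],o['grip_width'])"
```

```text
the job is handed in; nothing more can be done
None
the job is handed in; nothing more can be done
```

I put the red pin down through the lug and base plate and let go. I then took the reel from the stand, turned it to the hub's slots, pressed it home, and handed the job in at about 16.5 s, still gripping and pressing. No verdict is reported, so what follows is my own last checks.

- **Pin:** In the pictures taken after release it stands upright in the lug with its collar on the lug. I did not measure its seating height separately; in the last pictures it still stands there, with the fingers clear of it.
- **Reel:** The tool stopped at z = 0.0883 m, which is the height I had predicted for home. The upward force rose from about 5.7 N to 12.5 N over the last press, so the flange is on the hub's mouth with the spring compressed. I estimate the reel's centre within about 1 mm of the hub axis and aligned with the slots to about 0.01 rad, with tool tilt about 0.002 rad. The fingers were still closed on it.
- **Bystanders:** The thread spool, tape ring and carton look unmoved by eye in the last side picture.
- **Disagreement:** The two teal pin-shaped things beside the stand fell over during the work, apparently knocked by the wrist or gripper. They lie on the counter and are not among the protected objects.

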